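# Lay out a strap clamp and a screw jack for a milling set-up

### The job

Lay out the clamping for the next milling job: stand the riser block that is as tall as the casting's low ledge upright on the bench, straight out from the middle of the ledge, with a gap of about 50 mm between them; lay the slotted strap squarely across that gap, resting equally on ledge and riser; and stand the flanged nut, flange down, on the strap over the middle of its slot. Stand the screw jack upright in the middle of the clear foot of the angle plate. Leave the shorter riser, the jar and the vee block where they are, and let go of everything.

Things in the scene. Friction and masses are not known exactly. Their poses are not given: they have to be found in the camera images.
- casting: Grey machined casting, fixed to the bench, 100 x 90 mm in plan (x, y). Origin: centre of the underside. Its +x part (x from -5 to +50 mm) is a block 70 mm tall with a round bore mark on top; its -x part (x from -50 to -5 mm) is the low flat ledge, 45 mm above the bench, full width, bright on top. The ledge's free front face is at x = -50 mm and looks along the casting's -x, roughly towards the robot.
- angle_plate: Steel L-shaped angle plate, fixed to the bench. Flat foot 14 mm thick, x from -45 to +59 mm, y from -50 to +50 mm; an upright wall 14 mm thick and 80 mm tall stands on its +x end (x from 45 to 59 mm), leaving a clear foot 90 x 100 mm. Origin: on the underside, below the middle of the clear foot. z up.
- riser: Loose steel riser block, 40 x 40 mm in plan, 45 mm tall (as tall as the casting's ledge), one small dark spot in the middle of its top, about 0.4 kg. Origin: centre of the underside, z up, x and y square to its sides.
- short_riser: Loose steel block 60 mm (x) x 40 mm (y), only 25 mm tall, two small dark spots on top. Not needed; leave it in place. Origin: centre of the underside.
- strap: Loose flat steel clamp strap, 110 mm long (x) x 34 mm wide (y) x 14 mm thick, with a through slot 60 x 14 mm along the middle; lies flat. About 0.3 kg. Origin: centre of the underside, z up; symmetrical end for end.
- nut: Loose tall flanged steel nut standing on its flange: round flange 42 mm diameter, 8 mm thick, above it a hexagon 32 mm across flats up to 40 mm overall height. Flats face its +y and -y and every 60 degrees from there. About 0.2 kg. Origin: centre of the flange's underside, z up.
- jack: Loose screw jack standing upright: round base 46 mm diameter and 14 mm high, steel column 30 mm diameter from 14 to 60 mm, dark steel screw and pad (24 mm diameter) above to 75 mm. About 0.3 kg. Origin: centre of the underside, z up.
- jar: Amber lidded jar, 64 mm diameter, 85 mm tall, a bystander to leave alone. Origin: centre of the underside.
- vee_block: Steel vee block 60 x 50 mm, 45 mm tall, with a groove along its x, a bystander to leave alone. Origin: centre of the underside.
Mind the look-alikes: they are no part of the job. Leave any green look-alike of the nut alone.

How it is judged:
By the outcome, as a careful person would: the job done as asked, in the order asked, and still so for the second after the job is handed in, with the robot touching nothing.
It also fails if it takes over 120 s, if anything falls off the work surface, if the arm or the gripper's body presses on something with over 40 N, if the wrist force passes 120 N, or if a joint passes its speed limit or range.

### The arm

A 6-joint arm with a two-finger parallel gripper is mounted at the origin on the work surface. World frame = base frame: x ahead of the robot, y to its left, z up, the work surface at z = 0. Lengths are in m, angles in degrees, forces in N, time in s.
With the tool pointing down it reaches from about 0.325 to 0.85 m from the base axis. Payload 15.5 kg.
Tool frame: the origin (TCP) lies at the very end of the fingers, on their centre line; the grasp point (between the pads) lies 19 mm behind it; y points along the fingers, z is the direction in which the jaws open and shut, and the axes are right-handed (so a half turn about y gives the same grasp; the last joint's range is limited). The gripper opens to 91 mm and grips with 3 to 60 N. Pads are 32 mm wide; open, the fingers measure 118 mm over their backs; the gripper's body (76 mm by 178 mm) begins 60 mm behind the grasp point.
Start: joints at [-75.487, 28.281, 77.091, -0, 74.628, -5.472], TCP at [0.214, -0.587, 0.214] pointing down, gripper open.
Joint ranges: [-166.48, 166.48], [-47.26, 123.95], [12.59, 153.08], [-70.14, 250.14], [6.76, 159.57], [-176.63, 176.63]. Speed limits (degrees/s): [108.29, 108.29, 147.25, 172.46, 172.46, 172.46].

### API

Orientations are given as a 3x3 rotation matrix whose columns are the frame's x, y, z axes.
In Python, from rig import r, viewer, ticket gives the robot as it stands.
- The arm moves only by the tool send_rows, never from a script. Its argument "deltas" is a list of rows, each a list of 3 entries, a list of its own where there are three numbers: the shift along the tool's x, y, z in units of 0.1 m (1.0 is 0.1 m), then the turn, a rotation vector about the tool's x, y, z in units of 90 degrees (1.0 is 90 degrees), then the closure, from -1 (fully open) to 1 (shut). In form: [[[dx, dy, dz], [ax, ay, az], jaw], ...]. A call has 1 to 5 rows; each row is the pose to reach, as a shift and turn from the pose measured when the call began, along the tool's axes at that moment; what a row does not reach only later rows make up. A row lasts 1/10 s, in which the tool goes at most 50 mm and 8.59 degrees, less where a joint would pass 70% of its speed; a pose out of reach is approached as far as the arm can. A call with a number of a shift or a turn outside -1 to 1 is refused whole. A call with a gripper value outside its range is refused whole. The fingers move at their own pace and stop on an object; "squeeze" is the grip in N (left out, the last holds). Time passes only in rows, so rows that repeat a pose let the fingers close. It gives the time, the measured TCP pose, the force and the opening at its end, in the units of the state.
- r.get_obs(): the state, without advancing time (a new reading comes with each control period).
- viewer.read_camera(name): name is "side" or "top" or "wrist"; returns (picture, depth): 400x640x3 uint8, red, green, blue; 400x640 float32, m along the optical axis (not along the pixel's ray), 0 where there is no reading.
- viewer.camera_params(name): a dict with "vfov" (degrees; the focal length in pixels is half the picture's height over the tangent of half this angle, whatever the lens; pixels are square), "cx", "cy" (the principal point, pixels), "eye" and "attitude" of the camera in the world; the wrist camera has in their place "mount" (4x4, takes a point from camera to tool coordinates, whose origin is the TCP and whose axes are the tool frame's). Camera axes: x right, y down, z forward; pixel columns grow to the right and rows downward; lengths in m; the calibration is good to about 2 mm. A picture is of the moment at which its call begins: read the wrist's pose just before it. camera_params takes no time and is no camera call.
- ticket.close_job(): hands the job in, once; it reports no verdict.
The state is a dict: "time": time; "qpos": joint angles; "joint_velocities": joint speeds; "effort": joint torques, N m; "ee_pos": TCP position; "orientation": TCP orientation; "wrist_force": force on the tool from outside, world axes, zero at the start; "moment": the same for the moment, N m; "width": opening from 0.0 (shut) to 1.0 (fully open).
Only numpy, scipy, OpenCV 4.12 (cv2) and the standard library are available. Lean on these libraries where they do the work, as an engineer would, in place of code of your own. Each camera call takes 0.05 s, during which the arm holds its last target.

## Working session

There is one attempt and no reset: what is moved stays moved. The work goes in short steps, Python scripts to look and compute and a tool call to move; the robot and the scene stay as the last step left them, time stands still between calls to the robot, and variables do not carry over. Pictures are saved under pics/ and viewed, and the job is handed in when it is done.

Besides the shell and the picture viewer there is one more tool, called after "Request:" as name(argument=value, ...), one argument or row to a line, values as JSON. send_rows: Moves the arm, as the interface text tells. Shifts and turns lie within -1 to 1; 1 stands for 0.1 m of shift or 90 degrees of turn. Its arguments: {"type":"object","properties":{"deltas":{"type":"array","items":{"type":"array"}},"squeeze":{"type":"number"}},"required":["deltas"]}

```bash
ls; mkdir -p pics
python3 - <<'E'
from rig import r, viewer, ticket
import cv2,numpy as np
print(r.get_obs())
for n in ["side","top","wrist"]:
    print(n,viewer.camera_params(n))
    p,d=viewer.read_camera(n)
    cv2.imwrite(f"pics/{n}0.png",p[:,:,::-1]); np.save(f"{n}0.npy",d); print((d==0).mean())
E
```

```text
pics
{'time': 0.0, 'qpos': array([-7.54867389e+01,  2.83140382e+01,  7.71269445e+01, -2.48584483e-03,
        7.46270719e+01, -5.47059567e+00]), 'joint_velocities': array([-0.00820103,  0.05025109, -0.05909457,  0.03797577, -0.08393384,
        0.04955404]), 'effort': array([-3.49046479e-05, -8.78829217e+01, -3.81842601e+01,  7.07205757e-02,
        5.33447647e-02,  3.13842145e-05]), 'ee_pos': array([ 0.21350459, -0.58700697,  0.21334854]), 'orientation': array([[-9.39785021e-01, -3.38160624e-04,  3.41766002e-01],
       [-3.41766161e-01,  1.13939069e-03, -9.39784333e-01],
       [-7.16069453e-05, -9.99999294e-01, -1.18635417e-03]]), 'wrist_force': array([ 0.18223739, -0.04332508, -0.4009642 ]), 'moment': array([-0.02280233, -0.04927752,  0.00121528]), 'width': 1.0015877494445817}
side {'vfov': 47.55261798822856, 'cx': 328.6995451668367, 'cy': 204.85264339108008, 'eye': array([0.21147279, 0.79354573, 0.58263646]), 'attitude': array([[-0.90569492, -0.23827093,  0.35063324],
       [-0.42351244,  0.47184222, -0.77330597],
       [ 0.01881277, -0.84887684, -0.52825581]])}
0.00385546875
top {'vfov': 52.787965705287675, 'cx': 323.3198808842621, 'cy': 202.53203061390175, 'eye': array([ 0.50508197, -0.00224684,  1.21294204]), 'attitude': array([[ 0.0270986 , -0.99883444,  0.03994292],
       [-0.99957678, -0.02749832, -0.00949188],
       [ 0.01057918, -0.0396688 , -0.99915688]])}
0.00415625
wrist {'vfov': 60.95364582561751, 'cx': 315.68537907294416, 'cy': 202.879716593219, 'mount': array([[ 1.63043875e-03,  9.66482840e-01,  2.56726043e-01,
        -7.15499308e-02],
       [ 4.46213573e-04, -2.56727062e-01,  9.66483842e-01,
        -1.70426196e-01],
       [ 9.99998571e-01, -1.46123806e-03, -8.49835511e-04,
        -8.60879061e-04],
       [ 0.00000000e+00,  0.00000000e+00,  0.00000000e+00,
         1.00000000e+00]])}
0.00415625
```

View pics/top0.png

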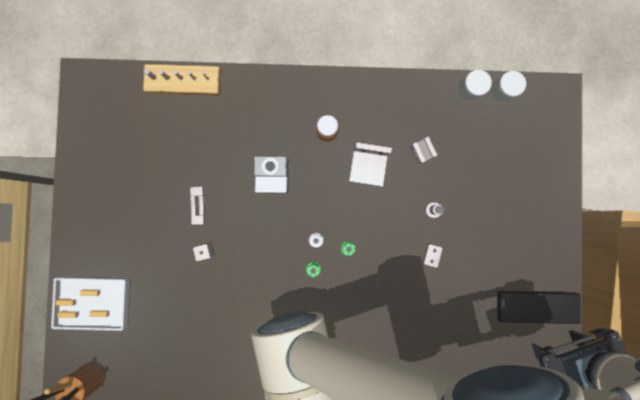

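View pics/side0.png

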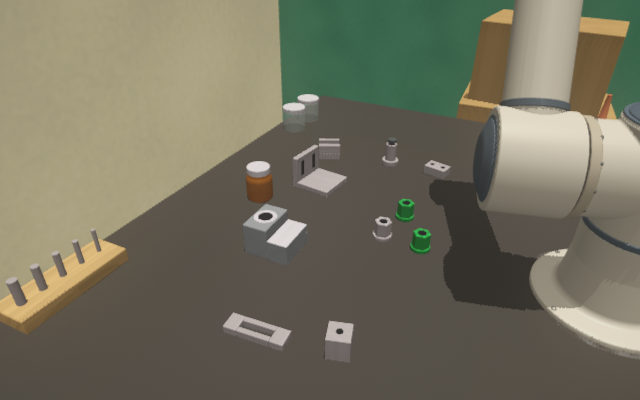

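View pics/wrist0.png

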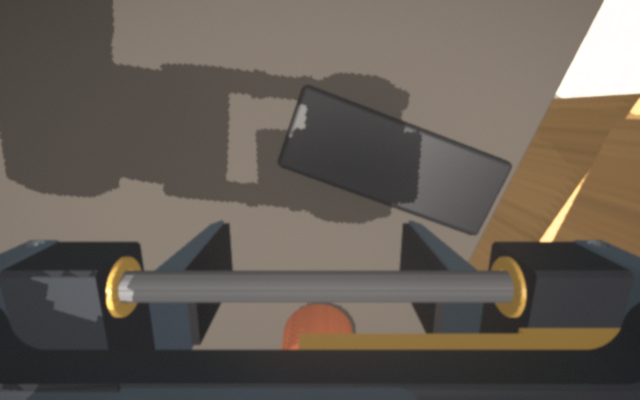

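The top picture shows these candidates:
- **Riser:** (202,252) with one spot, against the short riser at (433,256) with two spots.
- **Nut:** grey one at (316,240), against green look-alikes at (348,248) and (313,270).
- **Strap:** (197,205).
- **Jack:** (434,210).
- **Fixed and bystanders:** casting (270,174), angle plate (369,166), jar (327,126), vee block (425,149).

I'll check these in close crops.

```bash
cat > h.py <<'E'
from rig import r, viewer, ticket
import cv2,numpy as np
def K(n):
    c=viewer.camera_params(n); f=200/np.tan(np.radians(c['vfov']/2)); return f,c
def pose(n,obs=None):
    f,c=K(n)
    if n=='wrist':
        o=obs or r.get_obs(); R=np.array(o['orientation']);t=np.array(o['ee_pos']);M=c['mount']
        return R@M[:3,:3], R@M[:3,3]+t
    return c['attitude'],c['eye']
def pix(n,uv,z,P=None):
    "pixels to world at plane z"
    f,c=K(n);R,t=P or pose(n); uv=np.atleast_2d(uv).astype(float)
    d=np.c_[(uv[:,0]-c['cx'])/f,(uv[:,1]-c['cy'])/f,np.ones(len(uv))]@R.T
    return t+d*((z-t[2])/d[:,2])[:,None]
def cloud(n,d,P=None):
    f,c=K(n);R,t=P or pose(n); v,u=np.mgrid[:400,:640]
    return np.stack([(u-c['cx'])/f*d,(v-c['cy'])/f*d,d],-1)@R.T+t
E
python3 - <<'E'
from h import *
p=cv2.imread('pics/top0.png');d=np.load('top0.npy');X=cloud('top',d)
a=cv2.resize(p[130:280,170:310],None,fx=4,fy=4,interpolation=cv2.INTER_CUBIC)
b=cv2.resize(p[110:280,300:460],None,fx=3.5,fy=3.5,interpolation=cv2.INTER_CUBIC)
cv2.imwrite('pics/ca.png',a);cv2.imwrite('pics/cb.png',b)
for n,u,v in [('riser',206,252),('strap',193,195),('nutbase',316,240),('jack',434,210),('ledge',270,184),('block',258,160),('foot',369,170),('short',433,256),('bench',240,230),('bench',460,200),('bench',350,220),('jar',327,126),('vee',420,150)]:
    print(n,X[v,u].round(4))
E
```

```text
riser [0.3994 0.3223 0.0378]
strap [0.5648 0.3741 0.0133]
nutbase [0.4428 0.0049 0.0427]
jack [ 0.5385 -0.332   0.0575]
ledge [0.6016 0.1432 0.0415]
block [0.6674 0.1767 0.0654]
foot [ 0.6546 -0.1481  0.0099]
short [ 0.4039 -0.3409  0.0237]
bench [ 0.4643  0.2341 -0.0019]
bench [ 0.5724 -0.4255  0.0035]
bench [ 0.5032 -0.0954  0.0007]
jar [ 0.7665 -0.0175  0.0854]
vee [ 0.7134 -0.292   0.0437]
```

View pics/ca.png

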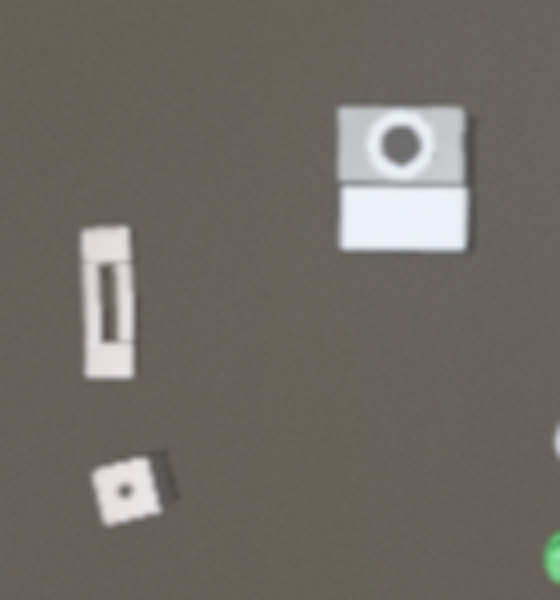

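View pics/cb.png

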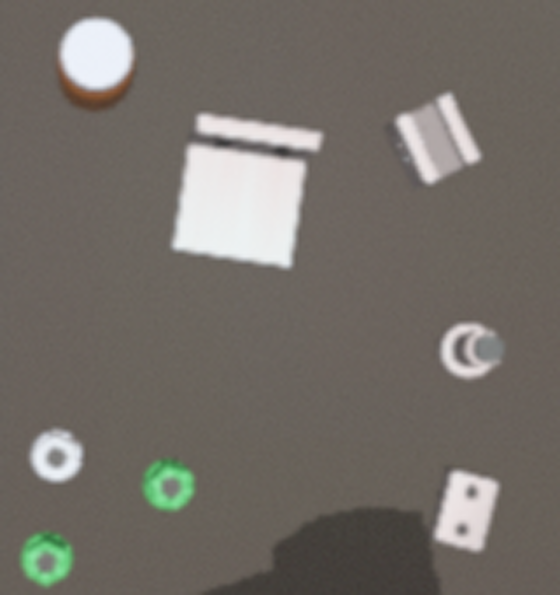

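```bash
cat >> h.py <<'E'
def seg(n,img,box,zt,thr=None,P=None,grow=0,cond=None):
    "bright blob in box (u0,v0,u1,v1), upsampled; returns centre, long-side angle, sizes in world at z=zt"
    u0,v0,u1,v1=box; s=8
    g=cv2.cvtColor(img[v0:v1,u0:u1],cv2.COLOR_BGR2GRAY)
    g=cv2.resize(g,None,fx=s,fy=s,interpolation=cv2.INTER_CUBIC)
    if thr is None: thr,m=cv2.threshold(g,0,255,cv2.THRESH_OTSU)
    else: m=(g>thr).astype(np.uint8)*255
    cs,_=cv2.findContours(m,cv2.RETR_EXTERNAL,cv2.CHAIN_APPROX_NONE)
    c=max(cs,key=cv2.contourArea)[:,0].astype(float)
    uv=(c+.5)/s-.5+[u0,v0]
    W=pix(n,uv,zt,P)[:,:2]
    (cx,cy),(w,h),a=cv2.minAreaRect((W*1000).astype(np.float32))
    ctr=np.array(cx),np.array(cy)
    if w<h: w,h,a=h,w,a+90
    a=(a+90)%180-90
    return dict(c=(round(cx,1),round(cy,1)),wh=(round(w,1),round(h,1)),ang=round(a,1),thr=thr,uv=uv,W=W)
def show(k,s): print(k,{x:s[x] for x in('c','wh','ang','thr')})
E
python3 - <<'E'
from h import *
p=cv2.imread('pics/top0.png')
for k,b,z,t in [('riser',(185,238,212,266),.045,None),('strap',(184,180,210,231),.014,None),('ledge',(248,176,295,199),.045,200),('casting',(245,150,295,199),.05,None),('foot',(340,150,395,195),.014,None),('nut',(303,228,330,253),.0,None),('jack',(422,198,448,222),.014,None),('short',(420,242,447,270),.025,150)]:
    show(k,seg('top',p,b,z,t))
E
```

```text
riser {'c': (398.9, 334.6), 'wh': (42.6, 42.4), 'ang': 16.0, 'thr': 156.0}
strap {'c': (534.7, 362.0), 'wh': (113.0, 37.6), 'ang': 4.1, 'thr': 153.0}
ledge {'c': (601.2, 141.5), 'wh': (88.3, 43.7), 'ang': -88.4, 'thr': 200}
casting {'c': (629.1, 142.3), 'wh': (103.8, 92.7), 'ang': 1.6, 'thr': 160.0}
foot {'c': (659.2, -144.3), 'wh': (103.0, 92.6), 'ang': 82.6, 'thr': 168.0}
nut {'c': (441.0, 6.3), 'wh': (43.9, 43.4), 'ang': -88.5, 'thr': 155.0}
jack {'c': (540.5, -342.4), 'wh': (47.4, 47.2), 'ang': -81.7, 'thr': 147.0}
short {'c': (405.6, -340.0), 'wh': (62.8, 42.6), 'ang': -13.7, 'thr': 150}
```

Crops confirm the choice: the one-spot riser (left crop, 125,490), the grey nut (right crop, 57,455) and the dark-topped jack (right crop, 470,350). The two-spot block and the green nuts are not part of the job. Next I'll sweep with the wrist camera to refine the poses in the arm's own frame.

```bash
cat > plan.py <<'E'
import sys
from h import *
def plan(x,y,z,jaw):
    o=r.get_obs();R=np.array(o['orientation']);t=np.array(o['ee_pos'])
    a=np.radians(jaw);zt=np.array([np.cos(a),np.sin(a),0]);yt=np.array([0,0,-1.]);Rt=np.c_[np.cross(yt,zt),yt,zt]
    d=R.T@(np.array([x,y,z])-t)/.1
    rv=cv2.Rodrigues(R.T@Rt)[0].ravel()/(np.pi/2)
    print('t',round(o['time'],2),'pos',t.round(4),'jaw',np.degrees(np.arctan2(R[1,2],R[0,2])).round(2),'F',np.round(o['wrist_force'],1),'w',round(o['width']*91,1))
    print('shift',d.round(3),'turn',rv.round(3),'ncalls',np.abs(d).max().round(2))
if __name__=='__main__': plan(*map(float,sys.argv[1:5]))
E
python3 plan.py .483 -.342 .15 -90
```

```text
t 0.15 pos [ 0.2135 -0.5871  0.2135] jaw -70.02 F [0.8 0.3 0.3] w 91.0
shift [-3.37   0.636 -1.382] turn [0.001 0.222 0.   ] ncalls 3.37
```

Request:
send_rows(
  deltas=[
    [[-1,0.1,-0.4],[0,0,0],-1],
    [[-1,0.1,-0.4],[0,0,0],-1],
    [[-1,0.1,-0.4],[0,0,0],-1],
  ],
)

```text
time: 0.45
ee_pos: [0.2965, -0.5116, 0.2028]
orientation: [[-0.939, -0.0, 0.344], [-0.344, 0.003, -0.939], [-0.001, -1.0, -0.003]]
wrist_force: [-0.9, -0.6, 0.4]
width: 1.0
```

Request:
send_rows(
  deltas=[
    [[-1,0.1,-0.4],[0,0,0],-1],
    [[-1,0.1,-0.4],[0,0,0],-1],
    [[-1,0.1,-0.4],[0,0,0],-1],
  ],
)

```text
time: 0.75
ee_pos: [0.3789, -0.4364, 0.1925]
orientation: [[-0.938, -0.0, 0.347], [-0.347, 0.005, -0.938], [-0.002, -1.0, -0.005]]
wrist_force: [-0.6, -0.4, -0.3]
width: 1.003
```

Request:
send_rows(
  deltas=[
    [[-1,0.2,-0.4],[0,0.07,0],-1],
    [[-1,0.2,-0.4],[0,0.14,0],-1],
    [[-1,0.2,-0.4],[0,0.222,0],-1],
    [[-1,0.2,-0.4],[0,0.222,0],-1],
  ],
)

```text
time: 1.15
ee_pos: [0.4599, -0.3628, 0.1723]
orientation: [[-1.0, -0.001, 0.004], [-0.004, 0.006, -1.0], [0.001, -1.0, -0.006]]
wrist_force: [-0.3, 0.1, 0.0]
width: 0.999
```

```bash
python3 plan.py .483 -.342 .15 -90
```

```text
t 1.15 pos [ 0.4599 -0.3628  0.1723] jaw -89.75 F [-0.3  0.1  0. ] w 90.9
shift [-0.232  0.224 -0.206] turn [0.004 0.003 0.001] ncalls 0.23
```

Request:
send_rows(
  deltas=[
    [[-0.23,0.22,-0.21],[0.004,0.003,0],-1],
    [[-0.23,0.22,-0.21],[0.004,0.003,0],-1],
    [[-0.23,0.22,-0.21],[0.004,0.003,0],-1],
  ],
)

```text
time: 1.45
ee_pos: [0.4821, -0.3422, 0.1502]
orientation: [[-1.0, -0.002, 0.002], [-0.002, -0.0, -1.0], [0.002, -1.0, 0.0]]
wrist_force: [-0.6, 0.5, 0.8]
width: 1.004
```

```bash
cat > look.py <<'E'
import sys
from h import *
n=sys.argv[1]; o=r.get_obs(); p,d=viewer.read_camera('wrist'); p=p[:,:,::-1].copy()
cv2.imwrite(f'pics/{n}.png',p); np.savez(f'{n}.npz',d=d,R=o['orientation'],t=o['ee_pos'])
print(o['time'],o['ee_pos'].round(4),o['orientation'].round(3).tolist())
E
cat >> h.py <<'E'
def load(n):
    z=np.load(f'{n}.npz'); P=pose('wrist',dict(orientation=z['R'],ee_pos=z['t'])); return cv2.imread(f'pics/{n}.png'),z['d'],P
E
python3 look.py w_jack; python3 plan.py .602 -.144 .18 -90
```

```text
1.45 [ 0.4821 -0.3422  0.1502] [[-1.0, -0.002, 0.002], [-0.002, -0.0, -1.0], [0.002, -1.0, 0.0]]
t 1.5 pos [ 0.4821 -0.3427  0.1507] jaw -89.93 F [-0.2 -0.2 -1.1] w 90.9
shift [-1.201 -0.296 -1.985] turn [-0.001  0.001  0.001] ncalls 1.99
```

View pics/w_jack.png

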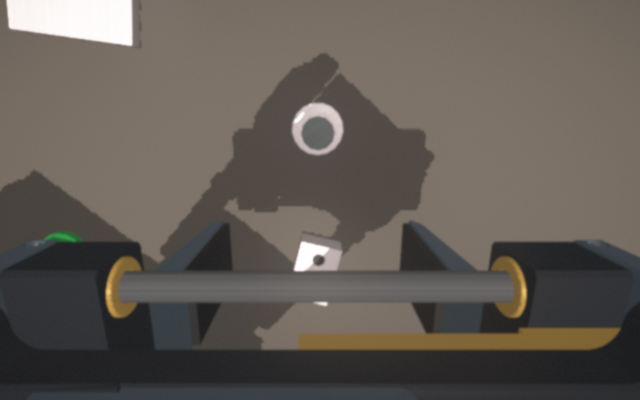

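The jack is directly in view: base ring centre near (317,129), dark pad at (317,132). Next view: the angle plate.

Request:
send_rows(
  deltas=[
    [[-0.6,-0.3,-1],[0,0,0],-1],
    [[-0.6,-0.3,-1],[0,0,0],-1],
    [[-0.6,-0.3,-1],[0,0,0],-1],
  ],
)

```text
time: 1.8
ee_pos: [0.5434, -0.2413, 0.1826]
orientation: [[-1.0, 0.001, 0.003], [-0.003, -0.002, -1.0], [-0.001, -1.0, 0.002]]
wrist_force: [-0.3, 0.2, -0.4]
width: 1.005
```

Request:
send_rows(
  deltas=[
    [[-0.6,0,-0.98],[0,0,0],-1],
    [[-0.6,0,-0.98],[0,0,0],-1],
    [[-0.6,0,-0.98],[0,0,0],-1],
    [[-0.6,0,-0.98],[0,0,0],-1],
  ],
)

```text
time: 2.2
ee_pos: [0.6041, -0.1425, 0.1831]
orientation: [[-1.0, 0.003, 0.006], [-0.006, -0.002, -1.0], [-0.003, -1.0, 0.002]]
wrist_force: [-0.3, -1.4, -0.4]
width: 0.998
```

```bash
python3 look.py w_foot; python3 plan.py .384 .006 .15 -90
```

```text
2.2 [ 0.6041 -0.1425  0.1831] [[-1.0, 0.003, 0.006], [-0.006, -0.002, -1.0], [-0.003, -1.0, 0.002]]
t 2.25 pos [ 0.6032 -0.1438  0.183 ] jaw -89.74 F [-0.5 -0.5  0.7] w 91.1
shift [ 2.186  0.322 -1.509] turn [-0.001  0.003 -0.001] ncalls 2.19
```

View pics/w_foot.png

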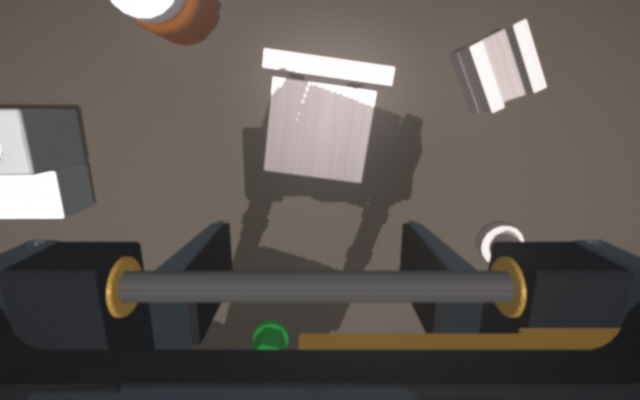

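The foot's corners sit near (264,172), (362,184), (377,92) and (272,77), with the wall beyond. Next, the nut.

Request:
send_rows(
  deltas=[
    [[0.75,0,-0.5],[0,0,0],-1],
    [[0.75,0,-0.5],[0,0,0],-1],
    [[0.75,0,-0.5],[0,0,0],-1],
  ],
)

```text
time: 2.55
ee_pos: [0.5228, -0.0936, 0.1827]
orientation: [[-1.0, -0.002, 0.004], [-0.004, -0.001, -1.0], [0.002, -1.0, 0.001]]
wrist_force: [-0.8, 0.1, 0.2]
width: 0.995
```

Request:
send_rows(
  deltas=[
    [[0.75,0.1,-0.5],[0,0,0],-1],
    [[0.75,0.1,-0.5],[0,0,0],-1],
    [[0.75,0.1,-0.5],[0,0,0],-1],
  ],
)

```text
time: 2.85
ee_pos: [0.4417, -0.0431, 0.1722]
orientation: [[-1.0, -0.007, 0.004], [-0.004, -0.0, -1.0], [0.007, -1.0, 0.0]]
wrist_force: [-0.1, 0.1, 0.2]
width: 0.996
```

Request:
send_rows(
  deltas=[
    [[0.69,0.22,-0.5],[0,0,0],-1],
    [[0.69,0.22,-0.5],[0,0,0],-1],
    [[0.69,0.22,-0.5],[0,0,0],-1],
    [[0.69,0.22,-0.5],[0,0,0],-1],
  ],
)

```text
time: 3.25
ee_pos: [0.3724, 0.0057, 0.151]
orientation: [[-1.0, -0.006, 0.004], [-0.004, -0.001, -1.0], [0.006, -1.0, 0.001]]
wrist_force: [0.3, 0.4, -0.1]
width: 1.001
```

```bash
python3 look.py w_nut; python3 plan.py .572 .142 .18 -90
```

```text
3.25 [0.3724 0.0057 0.151 ] [[-1.0, -0.006, 0.004], [-0.004, -0.001, -1.0], [0.006, -1.0, 0.001]]
t 3.3 pos [0.3734 0.0054 0.1512] jaw -89.81 F [-0.2 -0.2 -0.2] w 91.0
shift [-1.989 -0.3   -1.359] turn [-0.     0.002  0.003] ncalls 1.99
```

View pics/w_nut.png

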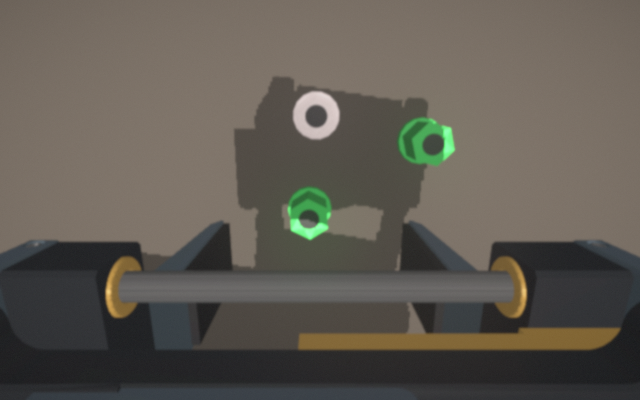

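The grey nut is at (317,116), with green look-alikes at (427,142) and (310,213). I'll enlarge the nut for its yaw while moving on to the casting.

Request:
send_rows(
  deltas=[
    [[-1,-0.3,-0.68],[0,0,0],-1],
    [[-1,-0.3,-0.68],[0,0,0],-1],
    [[-1,-0.3,-0.68],[0,0,0],-1],
  ],
)

```text
time: 3.6
ee_pos: [0.4784, 0.0744, 0.1822]
orientation: [[-1.0, -0.0, 0.003], [-0.003, -0.001, -1.0], [0.0, -1.0, 0.001]]
wrist_force: [0.3, -0.7, -1.0]
width: 1.0
```

Request:
send_rows(
  deltas=[
    [[-0.98,0,-0.68],[0,0,0],-1],
    [[-0.98,0,-0.68],[0,0,0],-1],
    [[-0.98,0,-0.68],[0,0,0],-1],
    [[-0.98,0,-0.68],[0,0,0],-1],
  ],
)

```text
time: 4.0
ee_pos: [0.5804, 0.1431, 0.1821]
orientation: [[-1.0, 0.003, 0.003], [-0.003, -0.0, -1.0], [-0.003, -1.0, 0.0]]
wrist_force: [0.2, -0.8, 0.1]
width: 1.002
```

```bash
python3 look.py w_cast; python3 plan.py .478 .362 .15 -90
python3 - <<'E'
from h import *
p=cv2.imread('pics/w_nut.png')[85:147,285:350]
p=cv2.resize(p,None,fx=8,fy=8,interpolation=cv2.INTER_CUBIC).astype(float)
p=np.clip((p-120)*2,0,255) ; cv2.imwrite('pics/nutcrop.png',p)
E
```

```text
4.0 [0.5804 0.1431 0.1821] [[-1.0, 0.003, 0.003], [-0.003, -0.0, -1.0], [-0.003, -1.0, 0.0]]
t 4.05 pos [0.5785 0.1422 0.1819] jaw -89.84 F [-0.8 -1.   0.1] w 91.1
shift [ 0.999  0.317 -2.201] turn [-0.     0.002 -0.001] ncalls 2.2[ WARN:0@0.081] global loadsave.cpp:1063 imwrite_ Unsupported depth image for selected encoder is fallbacked to CV_8U.
```

View pics/w_cast.png

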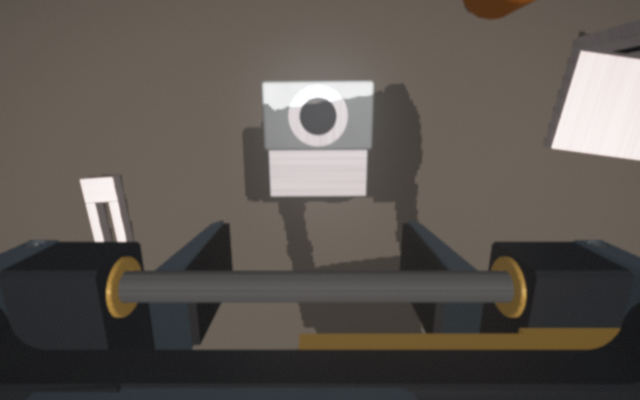

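View pics/nutcrop.png

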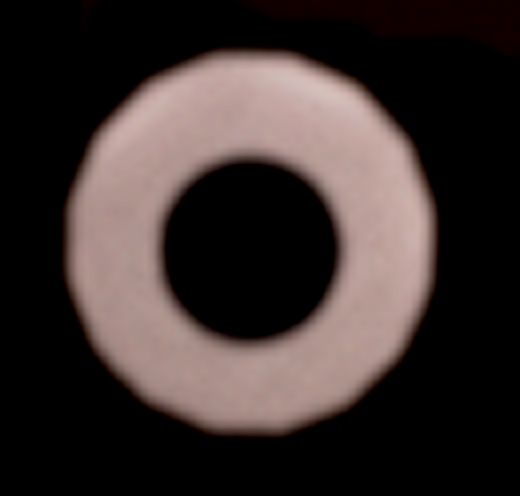

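The casting's ledge is at rows 150–196, columns 270–367. The nut's hex can't be told apart from straight above, so I'll view it obliquely later. Next, the strap and riser.

Request:
send_rows(
  deltas=[
    [[0.4,0,-1],[0,0,0],-1],
    [[0.4,0,-1],[0,0,0],-1],
    [[0.4,0,-1],[0,0,0],-1],
  ],
)

```text
time: 4.35
ee_pos: [0.5365, 0.2445, 0.1821]
orientation: [[-1.0, 0.0, 0.004], [-0.004, 0.0, -1.0], [-0.0, -1.0, -0.0]]
wrist_force: [0.5, -0.1, 0.2]
width: 1.001
```

Request:
send_rows(
  deltas=[
    [[0.6,0.2,-1],[0,0,0],-1],
    [[0.6,0.2,-1],[0,0,0],-1],
    [[0.6,0.2,-1],[0,0,0],-1],
    [[0.6,0.2,-1],[0,0,0],-1],
  ],
)

```text
time: 4.75
ee_pos: [0.4748, 0.345, 0.1618]
orientation: [[-1.0, -0.0, 0.006], [-0.006, -0.0, -1.0], [0.0, -1.0, 0.0]]
wrist_force: [1.2, -1.1, -0.0]
width: 1.0
```

```bash
python3 look.py w_strap; python3 plan.py .342 .335 .15 -90
```

```text
4.75 [0.4748 0.345  0.1618] [[-1.0, -0.0, 0.006], [-0.006, -0.0, -1.0], [0.0, -1.0, 0.0]]
t 4.8 pos [0.4759 0.3439 0.1621] jaw -89.68 F [-0.  -0.8 -0.3] w 90.8
shift [1.34  0.12  0.082] turn [-0.     0.004 -0.   ] ncalls 1.34
```

View pics/w_strap.png

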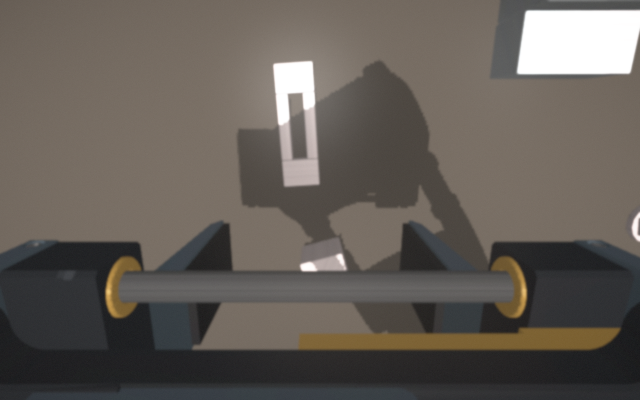

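The strap spans from (294,63) to (302,185). Now the riser.

Request:
send_rows(
  deltas=[
    [[0.65,0,0.05],[0,0,0],-1],
    [[0.65,0,0.05],[0,0,0],-1],
    [[0.65,0,0.05],[0,0,0],-1],
  ],
)

```text
time: 5.1
ee_pos: [0.41, 0.3367, 0.1625]
orientation: [[-1.0, -0.0, 0.005], [-0.005, -0.001, -1.0], [0.0, -1.0, 0.001]]
wrist_force: [0.8, 0.8, -0.3]
width: 0.999
```

Request:
send_rows(
  deltas=[
    [[0.65,0,0.05],[0,0,0],-1],
    [[0.65,0,0.05],[0,0,0],-1],
    [[0.65,0,0.05],[0,0,0],-1],
    [[0.65,0,0.05],[0,0,0],-1],
  ],
)

```text
time: 5.5
ee_pos: [0.3467, 0.3313, 0.163]
orientation: [[-1.0, 0.001, 0.004], [-0.004, -0.0, -1.0], [-0.001, -1.0, 0.0]]
wrist_force: [0.3, 1.0, -0.2]
width: 1.004
```

```bash
python3 look.py w_riser; python3 plan.py .399 .335 .08 -74
```

```text
5.5 [0.3467 0.3313 0.163 ] [[-1.0, 0.001, 0.004], [-0.004, -0.0, -1.0], [-0.001, -1.0, 0.0]]
t 5.55 pos [0.3469 0.3315 0.1629] jaw -89.76 F [-0.4 -0.3  0.3] w 91.1
shift [-0.52   0.83  -0.033] turn [-0.    -0.175 -0.001] ncalls 0.83
```

View pics/w_riser.png

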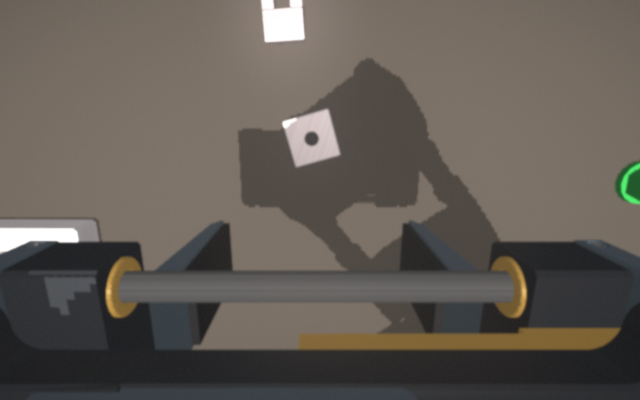

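Run:
```python
from h import *
def go(k,n,b,z,t=None):
    p,d,P=load(n); s=seg('wrist',p,b,z,t,P); show(k,s)
    m=np.zeros((400,640),np.uint8);cv2.fillPoly(m,[s['uv'].astype(np.int32)],1);m=cv2.erode(m,np.ones((5,5)))
    X=cloud('wrist',d,P)[m>0]; X=X[X[:,2]>-.1]; print('   depth z median',np.median(X[:,2]).round(4))
go('riser','w_riser',(270,98,352,176),.045,130)
go('strap','w_strap',(262,52,332,195),.014,125)
go('ledge','w_cast',(255,152,380,210),.045,140)
go('casttop','w_cast',(250,70,385,148),.070,130)
go('foot','w_foot',(255,86,385,195),.014,125)
go('nut','w_nut',(285,85,350,147),.008,130)
go('jack','w_jack',(280,90,355,165),.014,120)
```

```text
riser {'c': (397.8, 336.7), 'wh': (41.2, 40.9), 'ang': -74.3, 'thr': 130}
   depth z median 0.0446
strap {'c': (537.9, 364.3), 'wh': (120.5, 62.2), 'ang': -2.1, 'thr': 125}
   depth z median 0.0124
ledge {'c': (597.6, 142.2), 'wh': (89.3, 41.2), 'ang': -89.8, 'thr': 140}
   depth z median 0.0446
casttop {'c': (650.7, 142.6), 'wh': (89.5, 52.9), 'ang': -89.9, 'thr': 130}
   depth z median 0.0698
foot {'c': (658.9, -144.8), 'wh': (104.2, 92.5), 'ang': 82.6, 'thr': 125}
   depth z median 0.0136
nut {'c': (440.5, 6.4), 'wh': (41.7, 41.7), 'ang': -89.9, 'thr': 130}
   depth z median 0.0397
jack {'c': (539.2, -342.6), 'wh': (45.9, 45.8), 'ang': -43.5, 'thr': 120}
   depth z median 0.0604
```

```bash
python3 - <<'E'
from h import *
def edge(n,img,P,box,z,axis,k):
    # per column (axis=0)/row: strongest gradient subpixel
    u0,v0,u1,v1=box; g=cv2.GaussianBlur(cv2.cvtColor(img,cv2.COLOR_BGR2GRAY).astype(float),(0,0),1.0)
    G=np.abs(np.gradient(g,axis=axis))[v0:v1,u0:u1]
    if axis==1:G=G.T
    i=G.argmax(0); j=np.arange(G.shape[1]); ok=(i>0)&(i<G.shape[0]-1); i,j=i[ok],j[ok]
    a,b,c=G[i-1,j],G[i,j],G[i+1,j]; s=i+.5*(a-c)/(a-2*b+c)
    uv=np.c_[j+u0,s+v0] if axis==0 else np.c_[s+u0,j+v0]
    W=pix(n,uv,z,P)[:,:2].astype(np.float32)
    vx,vy,x,y=cv2.fitLine(W,cv2.DIST_HUBER,0,.001,.001).ravel()
    dist=np.abs((W-[x,y])@[-vy,vx]); print(k,'ang',round(np.degrees(np.arctan2(vy,vx)),2),'pt',(round(x*1000,1),round(y*1000,1)),'res mm',(dist.mean()*1000).round(2))
p,d,P=load('w_cast')
edge('wrist',p,P,(276,190,362,202),.045,0,'ledge front')
edge('wrist',p,P,(276,145,362,155),.070,0,'step top(70)')
edge('wrist',p,P,(263,155,277,192),.045,1,'ledge left +y')
edge('wrist',p,P,(360,155,374,192),.045,1,'ledge right -y')
edge('wrist',p,P,(270,76,366,86),.070,0,'block back')
edge('wrist',p,P,(257,88,269,145),.070,1,'block left +y')
edge('wrist',p,P,(367,88,379,145),.070,1,'block right -y')
p=cv2.imread('pics/top0.png')
edge('top',p,None,(258,188,285,197),.045,0,'T ledge front')
edge('top',p,None,(258,172,285,181),.070,0,'T step')
edge('top',p,None,(258,152,285,161),.070,0,'T back')
edge('top',p,None,(250,160,260,174),.070,1,'T left b')
edge('top',p,None,(282,160,291,174),.070,1,'T right b')
p,d,P=load('w_strap')
edge('wrist',p,P,(284,178,317,192),.014,0,'strap near')
edge('wrist',p,P,(277,56,311,70),.014,0,'strap far')
edge('wrist',p,P,(268,75,290,175),.014,1,'strap +y')
edge('wrist',p,P,(308,75,326,175),.014,1,'strap -y')
p=cv2.imread('pics/top0.png'); show('topstrap',seg('top',p,(184,180,210,231),.014,140))
E
python3 - <<'E'
import cv2
p=cv2.imread('pics/w_cast.png')[70:210,250:390]
cv2.imwrite('pics/castcrop.png',cv2.resize(p,None,fx=4,fy=4,interpolation=cv2.INTER_CUBIC))
E
```

```text
ledge front ang -89.67 pt (np.float32(577.1), np.float32(146.2)) res mm 0.07
step top(70) ang -89.69 pt (np.float32(622.1), np.float32(148.8)) res mm 0.03
ledge left +y ang 0.42 pt (np.float32(598.5), np.float32(186.7)) res mm 0.02
ledge right -y ang 0.38 pt (np.float32(598.7), np.float32(97.6)) res mm 0.02
block back ang -89.38 pt (np.float32(675.9), np.float32(147.8)) res mm 0.03
block left +y ang 0.36 pt (np.float32(649.7), np.float32(186.3)) res mm 0.22
block right -y ang 0.62 pt (np.float32(652.0), np.float32(98.5)) res mm 0.04
T ledge front ang -88.74 pt (np.float32(578.1), np.float32(145.2)) res mm 0.08
T step ang -88.98 pt (np.float32(619.6), np.float32(142.0)) res mm 0.17
T back ang -88.33 pt (np.float32(678.1), np.float32(142.5)) res mm 0.47
T left b ang 0.98 pt (np.float32(649.0), np.float32(186.5)) res mm 0.08
T right b ang 3.15 pt (np.float32(648.4), np.float32(97.6)) res mm 0.39
strap near ang -86.19 pt (np.float32(478.9), np.float32(360.8)) res mm 0.05
strap far ang -86.22 pt (np.float32(588.9), np.float32(367.2)) res mm 0.03
strap +y ang 4.24 pt (np.float32(529.7), np.float32(380.0)) res mm 1.37
strap -y ang 3.38 pt (np.float32(539.5), np.float32(346.4)) res mm 0.15
topstrap {'c': (534.8, 362.1), 'wh': (114.3, 38.8), 'ang': 4.1, 'thr': 140}
```

View pics/castcrop.png

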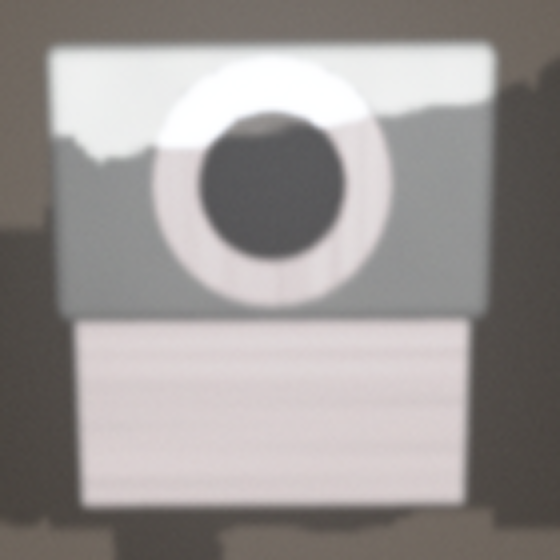

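Wrist and top views agree to within 1–2 mm. The working numbers are:
- Ledge front face: (577.4,142.1), casting yaw about 0.5°.
- Riser: (398,336.5), yaw 15.8°, target (507.4,141.5).
- Strap: (534,364), yaw 3.8°, target (552.4,141.9).

Now to grasp the riser.

```bash
python3 plan.py .398 .3363 .07 -74.2
```

```text
t 5.55 pos [0.3469 0.3315 0.1629] jaw -89.76 F [-0.4 -0.3  0.3] w 91.1
shift [-0.51   0.93  -0.046] turn [-0.    -0.173 -0.001] ncalls 0.93
```

Request:
send_rows(
  deltas=[
    [[-0.51,0.3,-0.05],[0,-0.09,0],-1],
    [[-0.51,0.6,-0.05],[0,-0.173,0],-1],
    [[-0.51,0.8,-0.05],[0,-0.173,0],-1],
    [[-0.51,0.93,-0.05],[0,-0.173,0],-1],
    [[-0.51,0.93,-0.05],[0,-0.173,0],-1],
  ],
)

```text
time: 6.05
ee_pos: [0.3987, 0.336, 0.0682]
orientation: [[-0.962, -0.001, 0.271], [-0.271, -0.001, -0.962], [0.001, -1.0, 0.001]]
wrist_force: [0.7, -0.2, 0.8]
width: 0.997
```

```bash
python3 plan.py .398 .3363 .012 -74.2
```

```text
t 6.05 pos [0.3987 0.336  0.0682] jaw -74.25 F [ 0.7 -0.2  0.8] w 90.7
shift [ 0.005  0.562 -0.006] turn [-0.001 -0.001  0.001] ncalls 0.56
```

Request:
send_rows(
  deltas=[
    [[0.005,0.3,-0.005],[0,0,0],-1],
    [[0.005,0.56,-0.005],[0,0,0],-1],
    [[0.005,0.56,-0.005],[0,0,0],-1],
    [[0.005,0.56,-0.005],[0,0,0],-1],
  ],
)

```text
time: 6.45
ee_pos: [0.3988, 0.3364, 0.013]
orientation: [[-0.963, -0.0, 0.271], [-0.271, -0.001, -0.963], [0.001, -1.0, 0.001]]
wrist_force: [0.5, 0.9, 0.7]
width: 0.998
```

Request:
send_rows(
  deltas=[
    [[0,0,0],[0,0,0],0.2],
    [[0,0,0],[0,0,0],0.4],
    [[0,0,0],[0,0,0],0.6],
    [[0,0,0],[0,0,0],0.6],
    [[0,0,0],[0,0,0],0.6],
  ],
  squeeze=30,
)

```text
time: 6.95
ee_pos: [0.3989, 0.3364, 0.0132]
orientation: [[-0.963, 0.0, 0.271], [-0.271, -0.001, -0.963], [0.0, -1.0, 0.001]]
wrist_force: [0.2, -0.1, -0.6]
width: 0.592
```

Request:
send_rows(
  deltas=[
    [[0,0,0],[0,0,0],1],
    [[0,0,0],[0,0,0],1],
    [[0,0,0],[0,0,0],1],
  ],
)

```text
time: 7.25
ee_pos: [0.3988, 0.3363, 0.0133]
orientation: [[-0.963, -0.0, 0.271], [-0.271, -0.001, -0.963], [0.0, -1.0, 0.001]]
wrist_force: [-0.4, -0.6, 3.2]
width: 0.437
```

Gripped at 39.8 mm. Lifting.

Request:
send_rows(
  deltas=[
    [[0,-0.3,0],[0,0,0],1],
    [[0,-0.6,0],[0,0,0],1],
    [[0,-0.8,0],[0,0,0],1],
    [[0,-0.8,0],[0,0,0],1],
  ],
)

```text
time: 7.65
ee_pos: [0.3998, 0.3372, 0.0952]
orientation: [[-0.962, 0.003, 0.271], [-0.271, 0.001, -0.962], [-0.003, -1.0, 0.0]]
wrist_force: [0.3, -0.6, -4.3]
width: 0.436
```

```bash
python3 plan.py .508 .1415 .09 -89.5
```

```text
t 7.65 pos [0.3998 0.3372 0.0952] jaw -74.26 F [ 0.3 -0.6 -4.3] w 39.7
shift [-0.51   0.054  2.177] turn [ 0.     0.169 -0.002] ncalls 2.18
```

Request:
send_rows(
  deltas=[
    [[-0.25,0,1],[0,0,0],1],
    [[-0.25,0,1],[0,0,0],1],
    [[-0.25,0,1],[0,0,0],1],
  ],
)

```text
time: 7.95
ee_pos: [0.4529, 0.2438, 0.0942]
orientation: [[-0.963, 0.003, 0.268], [-0.268, -0.0, -0.963], [-0.002, -1.0, 0.001]]
wrist_force: [0.2, 0.5, -3.5]
width: 0.435
```

Request:
send_rows(
  deltas=[
    [[-0.26,0.05,1],[0,0.07,0],1],
    [[-0.26,0.05,1],[0,0.14,0],1],
    [[-0.26,0.05,1],[0,0.169,0],1],
    [[-0.26,0.05,1],[0,0.169,0],1],
  ],
)

```text
time: 8.35
ee_pos: [0.5049, 0.1529, 0.088]
orientation: [[-1.0, 0.001, 0.002], [-0.002, -0.001, -1.0], [-0.001, -1.0, 0.001]]
wrist_force: [0.7, 0.1, -3.8]
width: 0.438
```

```bash
python3 plan.py .508 .1415 .04 -89.5
```

```text
t 8.35 pos [0.5049 0.1529 0.088 ] jaw -89.88 F [ 0.7  0.1 -3.8] w 39.8
shift [-0.03   0.48   0.114] turn [-0.    -0.004 -0.001] ncalls 0.48
```

Request:
send_rows(
  deltas=[
    [[-0.03,0.2,0.115],[0,-0.004,0],1],
    [[-0.03,0.4,0.115],[0,-0.004,0],1],
    [[-0.03,0.6,0.115],[0,-0.004,0],1],
    [[-0.03,0.6,0.115],[0,-0.004,0],1],
    [[-0.03,0.6,0.115],[0,-0.004,0],1],
  ],
)

```text
time: 8.85
ee_pos: [0.5072, 0.1421, 0.0278]
orientation: [[-1.0, -0.001, 0.01], [-0.01, -0.001, -1.0], [0.001, -1.0, 0.001]]
wrist_force: [-0.2, -0.3, -3.6]
width: 0.435
```

```bash
python3 look.py w_r2; python3 plan.py .508 .1415 .0135 -89.5
```

```text
8.85 [0.5072 0.1421 0.0278] [[-1.0, -0.001, 0.01], [-0.01, -0.001, -1.0], [0.001, -1.0, 0.001]]
t 8.9 pos [0.5078 0.142  0.0283] jaw -89.44 F [-0.2  0.1 -4.3] w 39.8
shift [-0.002  0.148  0.005] turn [-0.     0.001 -0.001] ncalls 0.15
```

View pics/w_r2.png

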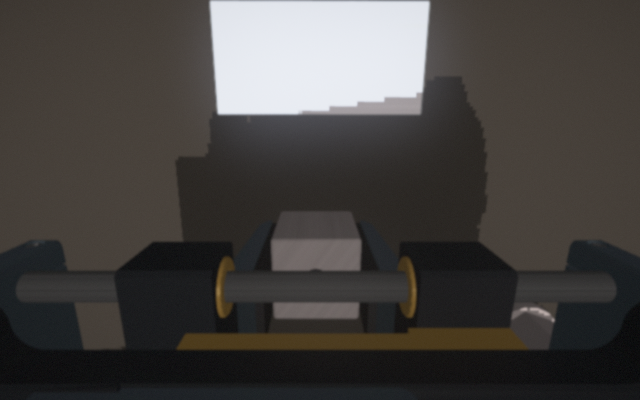

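The held riser's far top edge is at row 212 and the ledge's front edge at row 114. I'll measure the gap directly from this picture.

Run:
```python
from h import *
p,d,P=load('w_r2')
g=cv2.cvtColor(p,cv2.COLOR_BGR2GRAY).astype(float)
def e(u0,u1,v0,v1): # row edge
    pr=np.abs(np.gradient(g[v0:v1,u0:u1].mean(1))); return v0+pr.argmax()
def ec(v0,v1,u0,u1):
    pr=np.abs(np.gradient(g[v0:v1,u0:u1].mean(0))); return u0+pr.argmax()
for (a,b) in [(225,260),(340,400)]:
    v=e(a,b,100,125); print('front',v,pix('wrist',[(a+b)/2,v],.045,P).round(4))
print('lr',pix('wrist',[[ec(40,100,205,222),70],[ec(40,100,418,436),70]],.045,P).round(4))
for (a,b) in [(280,305),(325,350)]:
    v=e(a,b,203,222); print('riser far',v,pix('wrist',[(a+b)/2,v],.0595,P).round(4))
print('riser corners',pix('wrist',[[277,212],[355,212]],.0595,P).round(4))
```

```text
front 114 [[0.5776 0.1753 0.045 ]]
front 114 [[0.5781 0.1197 0.045 ]]
lr [[0.5955 0.1865 0.045 ]
 [0.5962 0.0978 0.045 ]]
riser far 211 [[0.538  0.1529 0.0595]]
riser far 211 [[0.5381 0.1338 0.0595]]
riser corners [[0.5375 0.1595 0.0595]
 [0.5378 0.1264 0.0595]]
```

Run:
```python
from h import *
p,d,P=load('w_r2')
c=cv2.resize(p[195:330,225:410],None,fx=4,fy=4,interpolation=cv2.INTER_CUBIC); cv2.imwrite('pics/r2c.png',c)
X=cloud('wrist',d,P)
for v in range(206,265,3): print(v,X[v,300].round(4),X[v,335].round(4))
print(pix('wrist',[[277,212],[355,212]],.0148,P).round(4))
```

```text
206 [5.238e-01 1.524e-01 1.000e-04] [ 0.5237  0.1312 -0.001 ]
209 [ 0.5217  0.1525 -0.0007] [ 0.5217  0.1311 -0.0012]
212 [0.5254 0.1516 0.0185] [0.5256 0.1323 0.0184]
215 [0.5254 0.1514 0.0239] [0.5254 0.1326 0.0234]
218 [0.5255 0.1511 0.0297] [0.5253 0.1329 0.0285]
221 [0.5255 0.1509 0.0348] [0.5254 0.1332 0.0338]
224 [0.5257 0.1507 0.0401] [0.5256 0.1335 0.0393]
227 [0.5256 0.1505 0.0443] [0.5254 0.1337 0.0433]
230 [0.5255 0.1503 0.0482] [0.5259 0.134  0.0489]
233 [0.5253 0.1501 0.0518] [0.5254 0.1342 0.0518]
236 [0.5255 0.1499 0.0563] [0.5253 0.1343 0.0552]
239 [0.5249 0.1498 0.0583] [0.5251 0.1345 0.0584]
242 [0.5238 0.1498 0.0591] [0.524  0.1345 0.0593]
245 [0.5223 0.1498 0.0588] [0.5226 0.1345 0.0593]
248 [0.5207 0.1499 0.0585] [0.521  0.1344 0.0587]
251 [0.5199 0.1498 0.06  ] [0.5199 0.1345 0.0595]
254 [0.5179 0.1499 0.0585] [0.5185 0.1344 0.0597]
257 [0.517  0.1498 0.0599] [0.5173 0.1344 0.06  ]
260 [0.5154 0.1498 0.0593] [0.5158 0.1344 0.0601]
263 [0.5142 0.1498 0.0599] [0.5143 0.1343 0.0598]
[[0.5242 0.1647 0.0148]
 [0.5246 0.1209 0.0148]]
```

View pics/r2c.png

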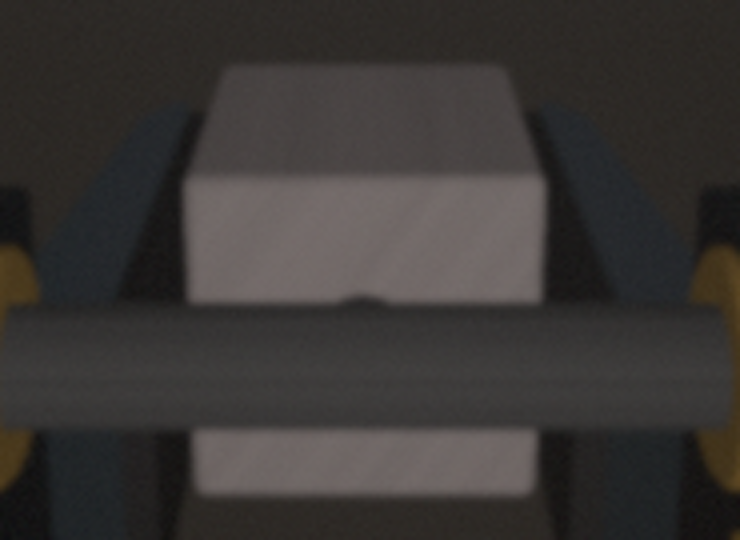

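The riser's front face is at x=0.5254 and the ledge at 0.5778, so the gap is 52.4 mm. I'll shift +2 mm and lower.

Request:
send_rows(
  deltas=[
    [[-0.02,0.05,0],[0,0,0],1],
    [[-0.02,0.1,0],[0,0,0],1],
    [[-0.02,0.145,0],[0,0,0],1],
    [[-0.02,0.15,0],[0,0,0],1],
    [[-0.02,0.15,0],[0,0,0],1],
  ],
)

```text
time: 9.4
ee_pos: [0.5098, 0.142, 0.0133]
orientation: [[-1.0, 0.001, 0.01], [-0.01, -0.001, -1.0], [-0.001, -1.0, 0.001]]
wrist_force: [-0.2, 0.0, -3.4]
width: 0.438
```

```bash
python3 look.py w_r3; python3 plan.py .5098 .142 .0132 -89.5
python3 - <<'E'
from h import *
p,d,P=load('w_r3');X=cloud('wrist',d,P)
print(X[214:238:4,[290,316,345]].round(4).tolist())
g=cv2.cvtColor(p,cv2.COLOR_BGR2GRAY).astype(float)
for (a,b) in [(225,260),(380,410)]:
    pr=np.abs(np.gradient(g[80:140,a:b].mean(1))); v=80+pr.argmax(); print(v,pix('wrist',[(a+b)/2,v],.045,P).round(4))
E
```

```text
9.4 [0.5098 0.142  0.0133] [[-1.0, 0.001, 0.01], [-0.01, -0.001, -1.0], [-0.001, -1.0, 0.001]]
t 9.45 pos [0.5097 0.142  0.0132] jaw -89.44 F [-0.5  0.6 -3.6] w 40.2
shift [-0.001  0.     0.   ] turn [-0.     0.001 -0.   ] ncalls 0.0
[[[0.5281, 0.1568, 0.0082], [0.5283, 0.1428, 0.0083], [0.528, 0.127, 0.007]], [[0.528, 0.1563, 0.015], [0.5282, 0.1428, 0.0154], [0.5281, 0.1277, 0.0147]], [[0.5278, 0.1558, 0.0212], [0.528, 0.1428, 0.0214], [0.5283, 0.1283, 0.0218]], [[0.5278, 0.1554, 0.0273], [0.5283, 0.1428, 0.0286], [0.5284, 0.1288, 0.0286]], [[0.5281, 0.1549, 0.0341], [0.5281, 0.1428, 0.0337], [0.5283, 0.1293, 0.0338]], [[0.5278, 0.1546, 0.0387], [0.528, 0.1428, 0.0388], [0.528, 0.1297, 0.0385]]]
121 [[0.5776 0.1724 0.045 ]]
121 [[0.5781 0.1119 0.045 ]]
```

The gap is 49.7 mm and square. The arm still carries the weight, so I'll lower a bit more and release.

Request:
send_rows(
  deltas=[
    [[0,0.005,0],[0,0,0],1],
    [[0,0.01,0],[0,0,0],1],
    [[0,0.01,0],[0,0,0],1],
  ],
)

```text
time: 9.75
ee_pos: [0.5098, 0.142, 0.0132]
orientation: [[-1.0, 0.001, 0.01], [-0.01, -0.001, -1.0], [-0.001, -1.0, 0.001]]
wrist_force: [-5.5, -0.2, 21.5]
width: 0.435
```

Request:
send_rows(
  deltas=[
    [[0,-0.003,0],[0,0,0],0],
    [[0,-0.003,0],[0,0,0],-0.2],
    [[0,-0.003,0],[0,0,0],-0.4],
    [[0,-0.003,0],[0,0,0],-0.4],
  ],
)

```text
time: 10.15
ee_pos: [0.5098, 0.142, 0.0134]
orientation: [[-1.0, 0.001, 0.01], [-0.01, -0.001, -1.0], [-0.001, -1.0, 0.001]]
wrist_force: [-0.6, -0.1, -0.4]
width: 0.696
```

Request:
send_rows(
  deltas=[
    [[0,-0.3,0],[0,0,0],-0.4],
    [[0,-0.6,0],[0,0,0],-0.6],
    [[0,-0.9,0],[0,0,0],-1],
    [[0,-0.9,0],[0,0,0],-1],
  ],
)

```text
time: 10.55
ee_pos: [0.5116, 0.1424, 0.1066]
orientation: [[-1.0, 0.007, 0.01], [-0.01, 0.0, -1.0], [-0.007, -1.0, -0.0]]
wrist_force: [0.1, -0.7, -1.2]
width: 0.931
```

```bash
python3 plan.py .534 .3638 .07 -86.1
```

```text
t 10.55 pos [0.5116 0.1424 0.1066] jaw -89.44 F [ 0.1 -0.7 -1.2] w 84.7
shift [-0.243  0.368 -2.212] turn [-0.    -0.037 -0.004] ncalls 2.21
```

Request:
send_rows(
  deltas=[
    [[-0.12,0,-1],[0,0,0],-1],
    [[-0.12,0,-1],[0,0,0],-1],
    [[-0.12,0,-1],[0,0,0],-1],
  ],
)

```text
time: 10.85
ee_pos: [0.5232, 0.2472, 0.1063]
orientation: [[-1.0, 0.008, 0.013], [-0.013, 0.002, -1.0], [-0.008, -1.0, -0.002]]
wrist_force: [0.5, -1.2, -0.2]
width: 1.003
```

Request:
send_rows(
  deltas=[
    [[-0.12,0.2,-1],[0,-0.037,0],-1],
    [[-0.12,0.2,-1],[0,-0.037,0],-1],
    [[-0.12,0.2,-1],[0,-0.037,0],-1],
    [[-0.12,0.2,-1],[0,-0.037,0],-1],
  ],
)

```text
time: 11.25
ee_pos: [0.5334, 0.3483, 0.0852]
orientation: [[-0.997, 0.007, 0.073], [-0.073, 0.001, -0.997], [-0.007, -1.0, -0.001]]
wrist_force: [0.0, -0.1, 0.3]
width: 1.0
```

```bash
python3 plan.py .5342 .3632 .05 -86.2
```

```text
t 11.25 pos [0.5334 0.3483 0.0852] jaw -85.81 F [ 0.  -0.1  0.3] w 91.0
shift [-0.017  0.352 -0.148] turn [ 0.     0.004 -0.004] ncalls 0.35
```

Request:
send_rows(
  deltas=[
    [[-0.017,0.2,-0.15],[0,0.004,-0.004],-1],
    [[-0.017,0.35,-0.15],[0,0.004,-0.004],-1],
    [[-0.017,0.35,-0.15],[0,0.004,-0.004],-1],
    [[-0.017,0.35,-0.15],[0,0.004,-0.004],-1],
  ],
)

```text
time: 11.65
ee_pos: [0.534, 0.3621, 0.0501]
orientation: [[-0.998, -0.0, 0.066], [-0.066, -0.0, -0.998], [0.0, -1.0, 0.0]]
wrist_force: [0.1, -0.1, 0.9]
width: 0.997
```

```bash
python3 look.py w_s2; python3 plan.py .5342 .3632 .0035 -86.2
```

```text
11.65 [0.534  0.3621 0.0501] [[-0.998, -0.0, 0.066], [-0.066, -0.0, -0.998], [0.0, -1.0, 0.0]]
t 11.7 pos [0.5344 0.3624 0.0507] jaw -86.21 F [ 0.7  0.1 -0. ] w 91.0
shift [ 0.002  0.472 -0.008] turn [ 0. -0. -0.] ncalls 0.47
```

View pics/w_s2.png

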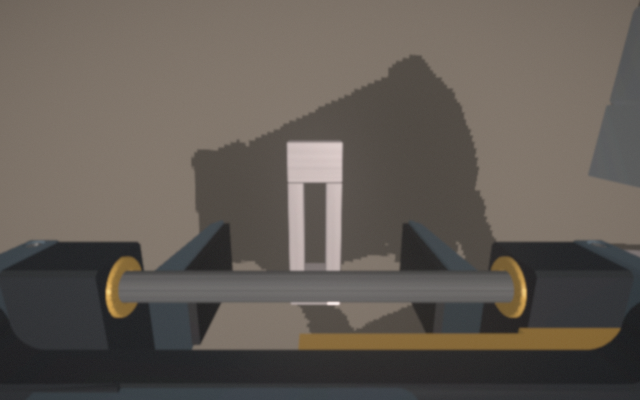

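The strap lies centred between the fingers (column 315) with its far end at row 141 and the slot end at row 182. I'll check its lengthwise centre.

Run:
```python
from h import *
p,d,P=load('w_s2')
g=cv2.cvtColor(p,cv2.COLOR_BGR2GRAY).astype(float)
pr=np.abs(np.gradient(g[130:155,292:338].mean(1)));v=130+pr.argmax();print(v)
ax=np.array([.9978,.0663])
pr2=np.abs(np.gradient(g[172:192,308:322].mean(1)));v2=172+pr2.argmax();print(v2)
w=pix('wrist',[[315,v],[315,v2]],.014,P)[:,:2]; t=np.load('w_s2.npz')['t'][:2]
print(w.round(4), 'dist from TCP along x:',(w-t)@ax,'expect 55,30')
```

```text
142
182
[[0.5881 0.3668]
 [0.5637 0.3652]] dist from TCP along x: [0.05424622 0.02980234] expect 55,30
```

Request:
send_rows(
  deltas=[
    [[0.005,0.2,-0.005],[0,0,0],-1],
    [[0.005,0.4,-0.005],[0,0,0],-0.5],
    [[0.005,0.468,-0.005],[0,0,0],-0.3],
    [[0.005,0.468,-0.005],[0,0,0],0],
    [[0.005,0.468,-0.005],[0,0,0],0.2],
  ],
)

```text
time: 12.2
ee_pos: [0.5345, 0.363, 0.0049]
orientation: [[-0.998, 0.002, 0.066], [-0.066, 0.001, -0.998], [-0.002, -1.0, -0.001]]
wrist_force: [-0.3, 0.2, -0.3]
width: 0.681
```

Request:
send_rows(
  deltas=[
    [[0,0,0],[0,0,0],0.5],
    [[0,0,0],[0,0,0],0.7],
    [[0,0,0],[0,0,0],1],
    [[0,0,0],[0,0,0],1],
    [[0,0,0],[0,0,0],1],
  ],
)

```text
time: 12.7
ee_pos: [0.5347, 0.3631, 0.0053]
orientation: [[-0.998, 0.002, 0.066], [-0.066, 0.001, -0.998], [-0.002, -1.0, -0.001]]
wrist_force: [-0.7, -0.7, 7.1]
width: 0.367
```

Gripped at 33.4 mm. Lifting and carrying it over.

Request:
send_rows(
  deltas=[
    [[0,-0.3,0],[0,0,0],1],
    [[0,-0.6,0],[0,0,0],1],
    [[0,-0.9,0],[0,0,0],1],
    [[0,-0.99,0],[0,0,0],1],
    [[0,-0.99,0],[0,0,0],1],
  ],
)

```text
time: 13.2
ee_pos: [0.5349, 0.3632, 0.105]
orientation: [[-0.998, 0.004, 0.066], [-0.066, 0.002, -0.998], [-0.004, -1.0, -0.002]]
wrist_force: [-0.4, 0.7, -4.2]
width: 0.371
```

```bash
python3 plan.py .5538 .1421 .1 -89.5
```

```text
t 13.2 pos [0.5349 0.3632 0.105 ] jaw -86.22 F [-0.4  0.7 -4.2] w 33.7
shift [-0.042  0.046  2.219] turn [ 0.001  0.036 -0.002] ncalls 2.22
```

Request:
send_rows(
  deltas=[
    [[0,0,1],[0,0,0],1],
    [[0,0,1],[0,0,0],1],
    [[0,0,1],[0,0,0],1],
  ],
)

```text
time: 13.5
ee_pos: [0.5404, 0.2582, 0.1028]
orientation: [[-0.998, -0.0, 0.063], [-0.063, -0.001, -0.998], [0.0, -1.0, 0.001]]
wrist_force: [-0.3, 1.6, -2.8]
width: 0.369
```

Request:
send_rows(
  deltas=[
    [[-0.04,0,1],[0,0.036,0],1],
    [[-0.04,0,1],[0,0.036,0],1],
    [[-0.04,0,1],[0,0.036,0],1],
    [[-0.04,0,1],[0,0.036,0],1],
  ],
)

```text
time: 13.9
ee_pos: [0.55, 0.1572, 0.1014]
orientation: [[-1.0, -0.003, 0.004], [-0.004, -0.001, -1.0], [0.003, -1.0, 0.001]]
wrist_force: [0.6, 0.4, -2.6]
width: 0.37
```

```bash
python3 plan.py .5538 .1421 .065 -89.5
```

```text
t 13.9 pos [0.55   0.1572 0.1014] jaw -89.79 F [ 0.6  0.4 -2.6] w 33.7
shift [-0.039  0.364  0.151] turn [-0.001 -0.003  0.002] ncalls 0.36
```

Request:
send_rows(
  deltas=[
    [[-0.04,0,0.15],[-0.001,-0.003,0.002],1],
    [[-0.04,0,0.15],[-0.001,-0.003,0.002],1],
    [[-0.04,0.18,0.15],[-0.001,-0.003,0.002],1],
    [[-0.04,0.36,0.15],[-0.001,-0.003,0.002],1],
    [[-0.04,0.36,0.15],[-0.001,-0.003,0.002],1],
  ],
)

```text
time: 14.4
ee_pos: [0.5521, 0.1432, 0.063]
orientation: [[-1.0, -0.004, 0.009], [-0.009, 0.0, -1.0], [0.004, -1.0, -0.0]]
wrist_force: [0.3, -0.0, -2.7]
width: 0.369
```

```bash
python3 look.py w_s3; python3 plan.py .5538 .1421 .0515 -89.5
```

```text
14.4 [0.5521 0.1432 0.063 ] [[-1.0, -0.004, 0.009], [-0.009, 0.0, -1.0], [0.004, -1.0, -0.0]]
t 14.45 pos [0.5528 0.1432 0.0642] jaw -89.46 F [ 0.4 -0.8 -2.4] w 33.4
shift [-0.01   0.127  0.011] turn [0.    0.    0.002] ncalls 0.13
```

View pics/w_s3.png

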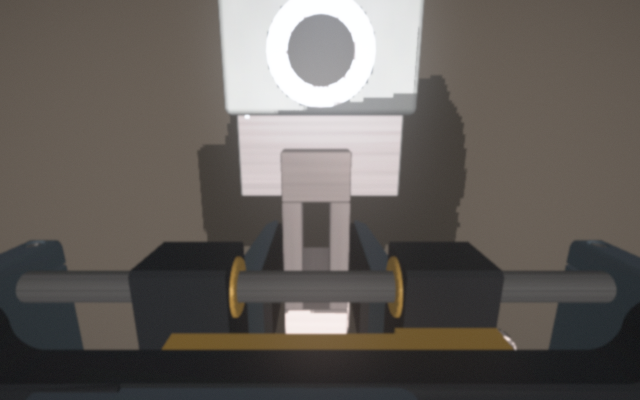

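The strap's far end is at row 150 over the ledge (front edge row 195). I'll measure the overlap.

Run:
```python
from h import *
p,d,P=load('w_s3')
c=cv2.resize(p[100:240,225:410],None,fx=4,fy=4,interpolation=cv2.INTER_CUBIC); cv2.imwrite('pics/s3c.png',c)
X=cloud('wrist',d,P)
for v in list(range(140,165,2))+list(range(190,204,2)): print(v,X[v,295].round(4),X[v,335].round(4))
for v in (160,180): 
  row=X[v,270:365]; m=np.where(row[:,2]>.06)[0]; print('strap y span',row[m[0],1].round(4),row[m[-1],1].round(4),row[m[-1],0].round(4))
print('ledge front',X[190:200,260].round(4).tolist())
print('ledge sides',X[170,[238,240,243,395,398,401]].round(4).tolist())
```

```text
140 [0.6088 0.1557 0.0451] [0.6088 0.1338 0.0429]
142 [0.6076 0.1558 0.0444] [0.6078 0.1338 0.0442]
144 [0.6067 0.1557 0.0465] [0.6068 0.1339 0.0452]
146 [0.6056 0.1557 0.0454] [0.6056 0.1337 0.0438]
148 [0.6058 0.155  0.0582] [0.606  0.1345 0.0583]
150 [0.6059 0.1544 0.068 ] [0.6059 0.135  0.0673]
152 [0.6053 0.1542 0.0711] [0.6054 0.1352 0.0712]
154 [0.6042 0.1543 0.0703] [0.6045 0.1352 0.071 ]
156 [0.6034 0.1542 0.0711] [0.6036 0.1352 0.0713]
158 [0.6023 0.1543 0.0704] [0.6025 0.1351 0.0708]
160 [0.6015 0.1542 0.0712] [0.6017 0.1352 0.0716]
162 [0.6004 0.1543 0.0707] [0.6007 0.1351 0.0712]
164 [0.5993 0.1543 0.0696] [0.5999 0.1352 0.0722]
190 [0.5868 0.1544 0.071 ] [0.5868 0.1348 0.0707]
192 [0.5857 0.1544 0.0707] [0.5859 0.1348 0.0711]
194 [0.5848 0.1544 0.0714] [0.585  0.1348 0.0714]
196 [0.5836 0.1544 0.0704] [0.5838 0.1347 0.0706]
198 [0.5829 0.1544 0.0716] [0.5831 0.1348 0.0719]
200 [0.5817 0.1544 0.0711] [0.5819 0.1347 0.0712]
202 [0.5807 0.1544 0.0711] [0.5807 0.1346 0.0706]
strap y span 0.1609 0.1279 0.6016
strap y span 0.1611 0.1275 0.5917
ledge front [[0.5807, 0.1758, 0.0454], [0.5799, 0.176, 0.0444], [0.5793, 0.176, 0.0442], [0.5786, 0.1761, 0.0438], [0.5781, 0.176, 0.0443], [0.5664, 0.1836, -0.001], [0.5657, 0.1836, -0.0008], [0.565, 0.1836, -0.0005], [0.5644, 0.1835, 0.0], [0.5638, 0.1835, 0.0004]]
ledge sides [[0.5841, 0.1983, -0.001], [0.5921, 0.1865, 0.0455], [0.5919, 0.185, 0.0447], [0.5927, 0.1, 0.0451], [0.5925, 0.098, 0.0437], [0.5851, 0.085, -0.0008]]
```

View pics/s3c.png

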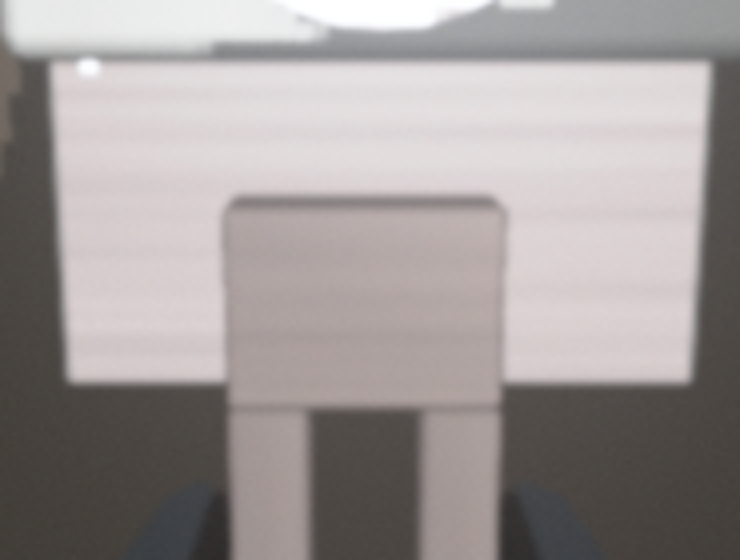

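Overlap on the ledge is 28 mm and y is about 1.5 mm too high, so I'll correct +2 mm in x and −1.6 mm in y while lowering.

Request:
send_rows(
  deltas=[
    [[-0.019,0,0.016],[0,0,0.002],1],
    [[-0.019,0.04,0.016],[0,0,0.002],1],
    [[-0.019,0.08,0.016],[0,0,0.002],1],
    [[-0.019,0.11,0.016],[0,0,0.002],1],
    [[-0.019,0.11,0.016],[0,0,0.002],1],
  ],
)

```text
time: 14.95
ee_pos: [0.5545, 0.1415, 0.0529]
orientation: [[-1.0, 0.0, 0.009], [-0.009, 0.0, -1.0], [-0.0, -1.0, -0.0]]
wrist_force: [0.0, -0.0, -3.0]
width: 0.368
```

```bash
python3 look.py w_s4; python3 plan.py .5546 .1417 .0515 -89.5
python3 - <<'E'
from h import *
p,d,P=load('w_s4')
X=cloud('wrist',d,P)
for v in range(150,168,2): print(v,X[v,300].round(4),X[v,335].round(4))
for v in (172,184): 
  row=X[v,270:365]; m=np.where(row[:,2]>.053)[0]; print('strap y span',row[m[0],1].round(4),row[m[-1],1].round(4),row[m[-1],0].round(4))
for v in (165,185): 
  row=X[v,225:420]; m=np.where(row[:,2]>.03)[0]; print('ledge y span',row[m[0],1].round(4),row[m[-1],1].round(4))
c=X[180:230,255];i=np.where(c[:,2]>.03)[0][-1];print('front',c[i].round(4))
E
```

```text
14.95 [0.5545 0.1415 0.0529] [[-1.0, 0.0, 0.009], [-0.009, 0.0, -1.0], [-0.0, -1.0, -0.0]]
t 15.0 pos [0.5546 0.1416 0.0531] jaw -89.47 F [ 0.5  0.4 -3.1] w 33.4
shift [-0.     0.016 -0.001] turn [ 0.  0. -0.] ncalls 0.02
150 [0.6082 0.1503 0.0581] [0.6083 0.1333 0.0574]
152 [0.6075 0.1502 0.0603] [0.6077 0.1335 0.0608]
154 [0.6067 0.1501 0.0613] [0.6067 0.1334 0.0599]
156 [0.6058 0.1501 0.0617] [0.6059 0.1335 0.0613]
158 [0.6047 0.1502 0.0605] [0.6051 0.1335 0.0628]
160 [0.6038 0.1502 0.061 ] [0.604  0.1334 0.0613]
162 [0.6029 0.1501 0.0616] [0.6029 0.1334 0.0608]
164 [0.6019 0.1501 0.0615] [0.6021 0.1334 0.0616]
166 [0.6009 0.1502 0.0612] [0.6011 0.1334 0.0612]
strap y span 0.1427 0.1261 0.5983
strap y span 0.1595 0.1257 0.5919
ledge y span 0.1867 0.0976
ledge y span 0.1871 0.1427
front [0.5779 0.1756 0.0443]
```

The overlap is 30.4 mm and centred in y to about 0.5 mm. Lowering the last 2 mm to contact.

Request:
send_rows(
  deltas=[
    [[0,0.01,0],[0,0,0],1],
    [[0,0.015,0],[0,0,0],1],
    [[0,0.02,0],[0,0,0],1],
    [[0,0.02,0],[0,0,0],1],
  ],
)

```text
time: 15.4
ee_pos: [0.5546, 0.1416, 0.0511]
orientation: [[-1.0, 0.0, 0.009], [-0.009, 0.0, -1.0], [-0.0, -1.0, -0.0]]
wrist_force: [0.3, -0.1, -3.9]
width: 0.365
```

Request:
send_rows(
  deltas=[
    [[0,0.005,0],[0,0,0],1],
    [[0,0.008,0],[0,0,0],1],
    [[0,0.008,0],[0,0,0],1],
  ],
)

```text
time: 15.7
ee_pos: [0.5546, 0.1415, 0.0504]
orientation: [[-1.0, 0.0, 0.009], [-0.009, 0.0, -1.0], [-0.0, -1.0, -0.0]]
wrist_force: [-0.4, 0.4, -2.0]
width: 0.369
```

Request:
send_rows(
  deltas=[
    [[0,0.004,0],[0,0,0],1],
    [[0,0.006,0],[0,0,0],1],
    [[0,0.006,0],[0,0,0],1],
  ],
)

```text
time: 16.0
ee_pos: [0.5546, 0.1416, 0.0503]
orientation: [[-1.0, 0.001, 0.009], [-0.009, 0.0, -1.0], [-0.001, -1.0, -0.0]]
wrist_force: [-3.9, -0.9, 8.8]
width: 0.365
```

In contact. Releasing.

Request:
send_rows(
  deltas=[
    [[0,0,0],[0,0,0],0],
    [[0,0,0],[0,0,0],-0.2],
    [[0,0,0],[0,0,0],-0.4],
    [[0,0,0],[0,0,0],-0.4],
  ],
)

```text
time: 16.4
ee_pos: [0.5547, 0.1416, 0.0502]
orientation: [[-1.0, 0.001, 0.009], [-0.009, 0.0, -1.0], [-0.001, -1.0, -0.0]]
wrist_force: [-0.7, -0.2, 0.3]
width: 0.68
```

Request:
send_rows(
  deltas=[
    [[0,-0.3,0],[0,0,0],-0.4],
    [[0,-0.6,0],[0,0,0],-0.4],
    [[0,-0.9,0],[0,0,0],-0.4],
    [[0,-1,0],[0,0,0],-0.4],
    [[0,-1,0],[0,0,0],-0.4],
  ],
)

```text
time: 16.9
ee_pos: [0.5554, 0.1417, 0.1515]
orientation: [[-1.0, 0.003, 0.009], [-0.009, 0.001, -1.0], [-0.003, -1.0, -0.001]]
wrist_force: [0.5, 0.3, -0.3]
width: 0.702
```

```bash
python3 look.py w_s5; python3 plan.py .44 .0066 .15 -90
python3 - <<'E'
from h import *
p,d=viewer.read_camera('side'); p=p[:,:,::-1].copy(); cv2.imwrite('pics/side1.png',p)
c=np.hstack([cv2.resize(p[200:262,362:442],None,fx=7,fy=7,interpolation=cv2.INTER_CUBIC)]); cv2.imwrite('pics/side1n.png',c)
E
```

```text
16.9 [0.5554 0.1417 0.1515] [[-1.0, 0.003, 0.009], [-0.009, 0.001, -1.0], [-0.003, -1.0, -0.001]]
t 16.95 pos [0.5546 0.1415 0.1502] jaw -89.47 F [-0.1 -0.1 -0.3] w 63.9
shift [ 1.159 -0.     1.339] turn [ 0.     0.006 -0.001] ncalls 1.34
```

View pics/w_s5.png

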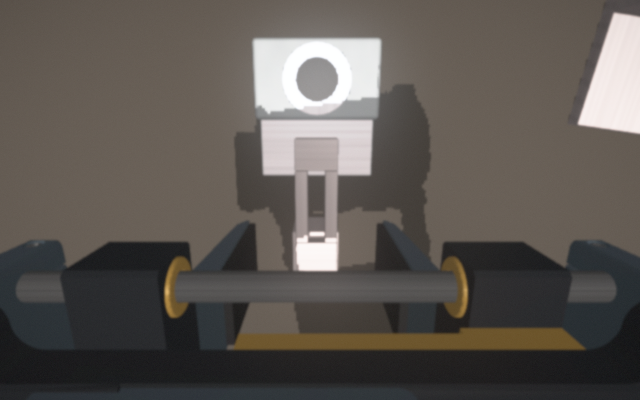

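View pics/side1n.png

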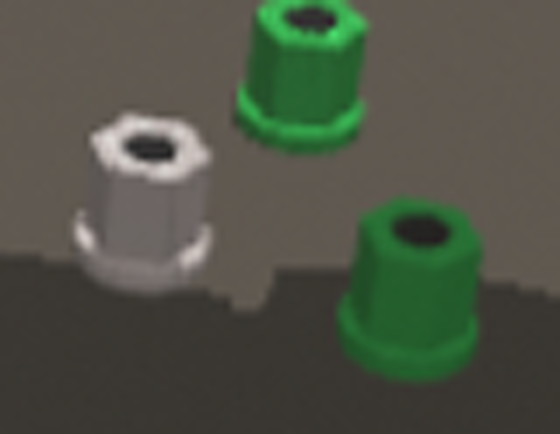

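View pics/side1.png

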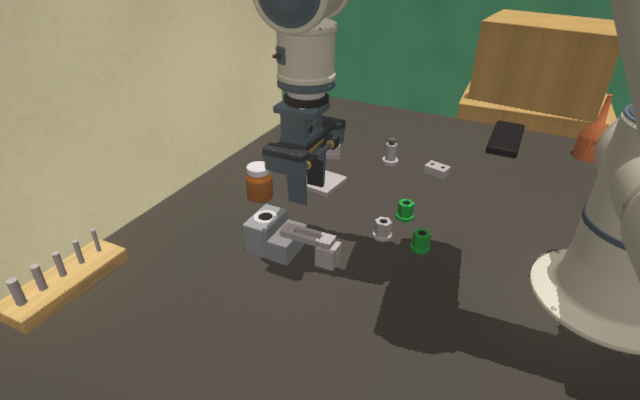

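The strap bridges ledge and riser. In the side crop the nut's hex top has corners near (92,145), (130,115), (193,122), (211,155), (177,180) and (108,170). I'll turn these into a yaw.

Run:
```python
from h import *
p=cv2.imread('pics/side1.png')[205:240,368:398]
cv2.imwrite('pics/nn.png',cv2.resize(p,None,fx=18,fy=17,interpolation=cv2.INTER_CUBIC))
c=np.array([(92,145),(130,115),(193,122),(211,155),(177,180),(108,170)])/7.-.43+[362,200]
W=pix('side',c,.04)[:,:2]; m=W.mean(0); print(m.round(4)); q=W-m
a=np.degrees(np.arctan2(q[:,1],q[:,0])); print(a.round(1),(a%60).round(1),np.linalg.norm(q,axis=1).round(4))
```

```text
[0.4395 0.0045]
[  22.2  -49.5 -109.3 -166.3  133.6   65.9] [22.2 10.5 10.7 13.7 13.6  5.9] [0.0184 0.0188 0.0205 0.0181 0.0184 0.0193]
```

View pics/nn.png

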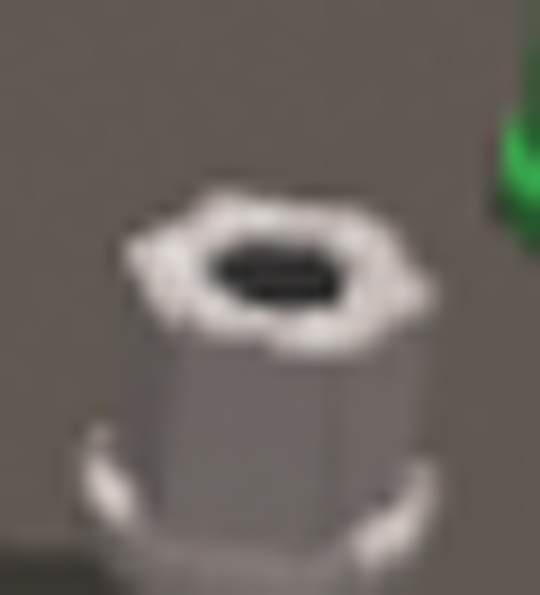

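Corners fall near 13° (mod 60), so a jaw direction near −77° should land on two flats. I'll go above the nut and confirm with the wrist camera.

Request:
send_rows(
  deltas=[
    [[0.58,0,0.67],[0,0,0],-0.1],
    [[0.58,0,0.67],[0,0,0],-0.1],
    [[0.58,0,0.67],[0,0,0],-0.1],
  ],
)

```text
time: 17.3
ee_pos: [0.4924, 0.0715, 0.1477]
orientation: [[-1.0, -0.006, 0.007], [-0.007, -0.001, -1.0], [0.006, -1.0, 0.001]]
wrist_force: [-1.0, 0.1, 0.2]
width: 0.551
```

Request:
send_rows(
  deltas=[
    [[0.58,0,0.67],[0,0.006,0],-0.1],
    [[0.58,0,0.67],[0,0.006,0],-0.1],
    [[0.58,0,0.67],[0,0.006,0],-0.1],
    [[0.58,0,0.67],[0,0.006,0],-0.1],
  ],
)

```text
time: 17.7
ee_pos: [0.4345, 0.0038, 0.1474]
orientation: [[-1.0, -0.007, -0.004], [0.004, -0.0, -1.0], [0.007, -1.0, 0.0]]
wrist_force: [-0.4, 0.6, 0.1]
width: 0.552
```

```bash
python3 look.py w_n2; python3 plan.py .4405 .0062 .08 -77
python3 - <<'E'
from h import *
p,_,_=load('w_n2');c=p[175:255,275:365]
cv2.imwrite('pics/n2c.png',cv2.resize(c,None,fx=7,fy=7,interpolation=cv2.INTER_CUBIC))
E
```

```text
17.7 [0.4345 0.0038 0.1474] [[-1.0, -0.007, -0.004], [0.004, -0.0, -1.0], [0.007, -1.0, 0.0]]
t 17.75 pos [0.4352 0.0042 0.1475] jaw -90.15 F [0.4 0.2 0.2] w 49.9
shift [-0.057  0.675 -0.02 ] turn [ 0.    -0.146  0.004] ncalls 0.67
```

View pics/w_n2.png

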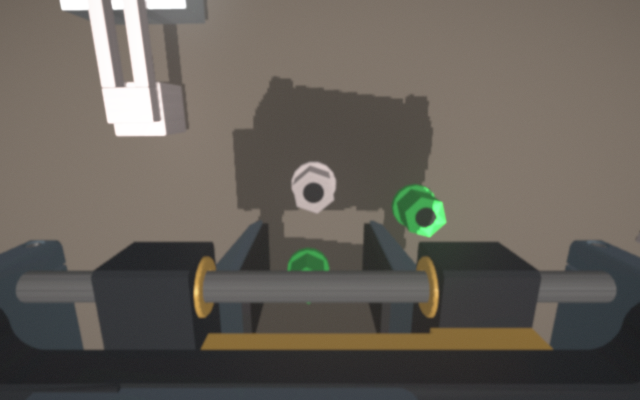

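View pics/n2c.png

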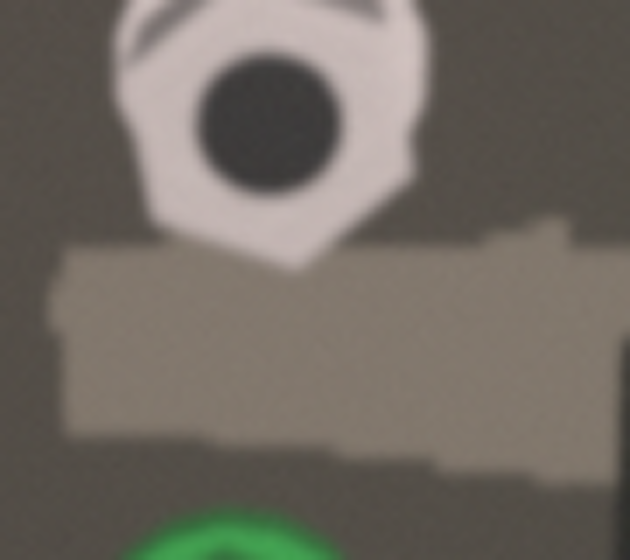

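The wrist crop gives hex corners at (150,218), (298,270) and (415,178) around the hole at (269,122), so the flats face −80°. Approaching with jaw −80°.

Request:
send_rows(
  deltas=[
    [[-0.055,0.2,-0.02],[0,-0.06,0.004],-0.1],
    [[-0.055,0.4,-0.02],[0,-0.113,0.004],-0.1],
    [[-0.055,0.65,-0.02],[0,-0.113,0.004],-0.1],
    [[-0.055,0.65,-0.02],[0,-0.113,0.004],-0.1],
    [[-0.055,0.65,-0.02],[0,-0.113,0.004],-0.1],
  ],
)

```text
time: 18.25
ee_pos: [0.4405, 0.0067, 0.0824]
orientation: [[-0.985, -0.001, 0.174], [-0.174, 0.0, -0.985], [0.001, -1.0, -0.001]]
wrist_force: [-0.2, 0.4, 0.3]
width: 0.553
```

```bash
python3 look.py w_n3; python3 plan.py .4406 .0063 .012 -80
python3 - <<'E'
from h import *
p,_,_=load('w_n3');c=p[180:330,240:390]
cv2.imwrite('pics/n3c.png',cv2.resize(c,None,fx=4,fy=4,interpolation=cv2.INTER_CUBIC))
E
```

```text
18.25 [0.4405 0.0067 0.0824] [[-0.985, -0.001, 0.174], [-0.174, 0.0, -0.985], [0.001, -1.0, -0.001]]
t 18.3 pos [0.4409 0.0066 0.0829] jaw -79.96 F [-0.   0.3  0.2] w 50.1
shift [0.004 0.709 0.002] turn [ 0.  0. -0.] ncalls 0.71
```

View pics/n3c.png

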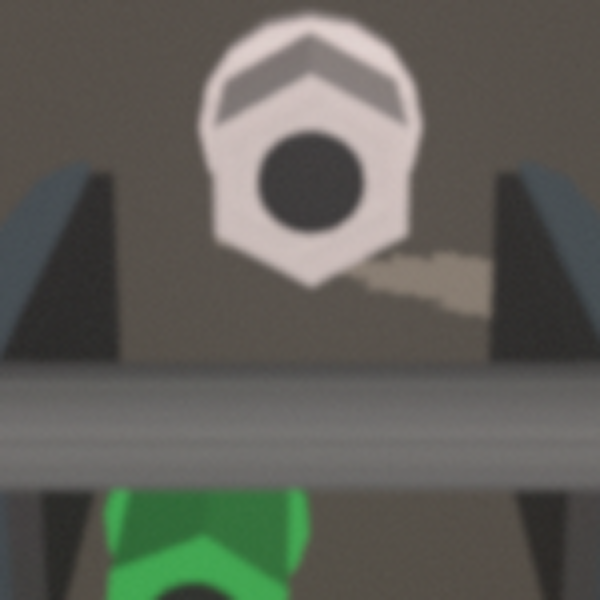

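The flats are parallel to the jaws and the nut is centred between the fingers. Descending.

Request:
send_rows(
  deltas=[
    [[0.002,0.3,0.002],[0,0,0],-0.1],
    [[0.002,0.55,0.002],[0,0,0],-0.1],
    [[0.002,0.7,0.002],[0,0,0],-0.1],
    [[0.002,0.705,0.002],[0,0,0],-0.1],
    [[0.002,0.705,0.002],[0,0,0],-0.1],
  ],
)

```text
time: 18.8
ee_pos: [0.4414, 0.0064, 0.0133]
orientation: [[-0.985, 0.001, 0.174], [-0.174, 0.0, -0.985], [-0.001, -1.0, 0.0]]
wrist_force: [1.3, 0.5, 0.9]
width: 0.552
```

Request:
send_rows(
  deltas=[
    [[0,0,0],[0,0,0],0.1],
    [[0,0,0],[0,0,0],0.2],
    [[0,0,0],[0,0,0],0.3],
    [[0,0,0],[0,0,0],1],
    [[0,0,0],[0,0,0],1],
  ],
  squeeze=25,
)

```text
time: 19.3
ee_pos: [0.4419, 0.0064, 0.0139]
orientation: [[-0.985, 0.002, 0.174], [-0.174, 0.0, -0.985], [-0.002, -1.0, 0.0]]
wrist_force: [-1.3, 0.7, 12.2]
width: 0.345
```

```bash
python3 look.py w_n4; python3 plan.py .4406 .0063 .012 -80
python3 - <<'E'
from h import *
p,d,P=load('w_n4');X=cloud('wrist',d,P)
c=p[180:330,240:390]
cv2.imwrite('pics/n4c.png',cv2.resize(c,None,fx=4,fy=4,interpolation=cv2.INTER_CUBIC))
E
```

```text
19.3 [0.4419 0.0064 0.0139] [[-0.985, 0.002, 0.174], [-0.174, 0.0, -0.985], [-0.002, -1.0, 0.0]]
t 19.35 pos [0.4418 0.0063 0.0139] jaw -79.96 F [-1.8  0.4 12.4] w 31.6
shift [ 0.012  0.019 -0.002] turn [-0.     0.    -0.001] ncalls 0.02
```

View pics/n4c.png

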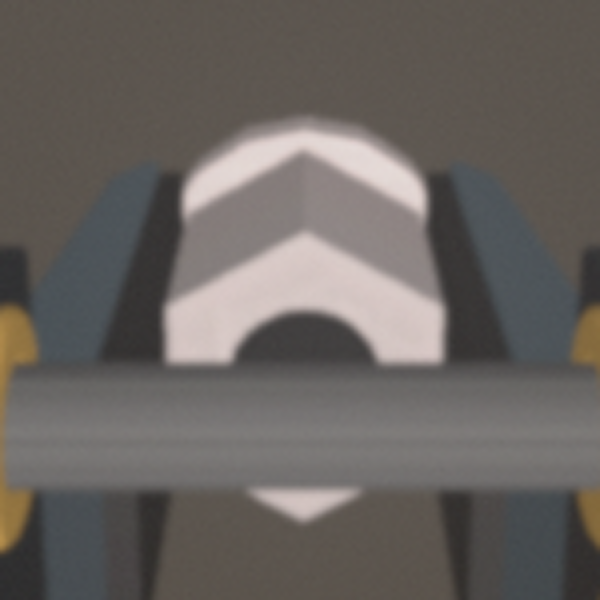

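Run:
```python
from h import *
p,d,P=load('w_n4'); z=np.load('w_n4.npz')
w=pix('wrist',[[316,237.7],[316,310.3]],.04,P); m=w.mean(0); print(w.round(4),m.round(4),'len',np.linalg.norm(w[0]-w[1]),'tool offset',(z['R'].T@(m-z['t'])).round(4))
```

```text
[[0.4582 0.01   0.04  ]
 [0.4218 0.0036 0.04  ]] [0.44   0.0068 0.04  ] len 0.0370067951949244 tool offset [ 0.0017 -0.0261 -0.0008]
```

Request:
send_rows(
  deltas=[
    [[0,-0.4,0],[0,0,0],1],
    [[0,-0.8,0],[0,0,0],1],
    [[0,-1,0],[0,0,0],1],
    [[0,-1,0],[0,0,0],1],
  ],
)

```text
time: 19.75
ee_pos: [0.443, 0.0062, 0.1163]
orientation: [[-0.985, 0.007, 0.174], [-0.174, -0.001, -0.985], [-0.007, -1.0, 0.002]]
wrist_force: [-0.3, -0.6, -2.8]
width: 0.349
```

```bash
python3 plan.py .553 .142 .15 -89.5
python3 - <<'E'
from h import *
# strap centre from w_s5
p,d,P=load('w_s5'); X=cloud('wrist',d,P)
for v in (145,155,165): 
  row=X[v,280:350]; m=np.where(row[:,2]>.053)[0]; print('strap',row[m[0]].round(4),row[m[-1]].round(4))
c=X[125:150,316];print(c[:,[0,2]].round(4).tolist())
c=X[160:250,316];print(c[::3,[0,2]].round(4).tolist())
c=cv2.resize(p[125:280,270:362],None,fx=4,fy=4,interpolation=cv2.INTER_CUBIC);cv2.imwrite('pics/s5c.png',c[:600])
E
```

```text
t 19.75 pos [0.443  0.0062 0.1163] jaw -79.96 F [-0.3 -0.6 -2.8] w 31.8
shift [-1.322 -0.33  -1.145] turn [-0.001  0.106 -0.004] ncalls 1.32
strap [0.603  0.1596 0.0592] [0.6032 0.1267 0.0585]
strap [0.5952 0.1598 0.0582] [0.5954 0.1265 0.058 ]
strap [0.5871 0.16   0.0558] [0.5878 0.1263 0.0591]
[[0.6176, 0.0452], [0.6168, 0.0442], [0.616, 0.0445], [0.6152, 0.0443], [0.6144, 0.0437], [0.6137, 0.0443], [0.6129, 0.0446], [0.6122, 0.0458], [0.6114, 0.045], [0.6106, 0.0459], [0.6099, 0.0464], [0.609, 0.0457], [0.6086, 0.0511], [0.6083, 0.0585], [0.6077, 0.0595], [0.6068, 0.0588], [0.6061, 0.0585], [0.6054, 0.0591], [0.6046, 0.0595], [0.6037, 0.0574], [0.6031, 0.0591], [0.6023, 0.0587], [0.6016, 0.0591], [0.6007, 0.0578], [0.6001, 0.0596]]
[[0.5915, 0.0583], [0.5893, 0.0591], [0.5869, 0.0589], [0.5845, 0.0584], [0.5797, 0.044], [0.5694, 0.0], [0.5665, 0.0002], [0.5634, -0.0009], [0.5604, -0.0012], [0.5576, -0.0001], [0.5547, 0.0], [0.5515, -0.0007], [0.5488, 0.0005], [0.5456, -0.0005], [0.5424, -0.001], [0.5394, -0.0008], [0.5361, -0.0017], [0.5333, -0.0005], [0.5299, -0.0016], [0.5285, 0.004], [0.5285, 0.0136], [0.5286, 0.0229], [0.5287, 0.032], [0.5286, 0.04], [0.5273, 0.0442], [0.5246, 0.0443], [0.5239, 0.0499], [0.5234, 0.0555], [0.5221, 0.059], [0.5192, 0.0584]]
```

View pics/s5c.png

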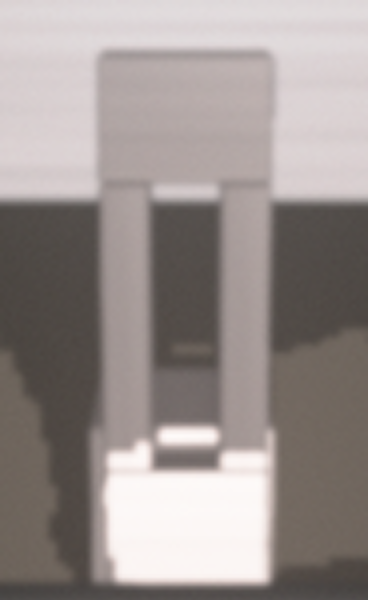

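In camera terms the strap's centre is (0.5535, 0.143). It bears about 30 mm on each support, with about 5 mm of each support visible inside the slot. The nut sits 1.7 mm toward −x of the TCP, so I target TCP (0.5552, 0.1416).

Request:
send_rows(
  deltas=[
    [[-0.66,-0.2,-0.57],[0,0,0],1],
    [[-0.66,-0.3,-0.57],[0,0,0],1],
    [[-0.66,-0.3,-0.57],[0,0,0],1],
    [[-0.66,-0.3,-0.57],[0,0,0],1],
  ],
)

```text
time: 20.15
ee_pos: [0.4976, 0.0744, 0.1457]
orientation: [[-0.984, 0.006, 0.176], [-0.176, -0.001, -0.984], [-0.006, -1.0, 0.002]]
wrist_force: [-1.0, 0.8, -2.9]
width: 0.353
```

Request:
send_rows(
  deltas=[
    [[-0.66,0,-0.57],[0,0.05,0],1],
    [[-0.66,0,-0.57],[0,0.106,0],1],
    [[-0.66,0,-0.57],[0,0.106,0],1],
    [[-0.66,0,-0.57],[0,0.106,0],1],
  ],
)

```text
time: 20.55
ee_pos: [0.5514, 0.1417, 0.1443]
orientation: [[-1.0, 0.003, 0.011], [-0.011, -0.001, -1.0], [-0.003, -1.0, 0.001]]
wrist_force: [-0.7, -0.5, -2.2]
width: 0.351
```

```bash
python3 plan.py .5552 .1416 .083 -89.5
```

```text
t 20.55 pos [0.5514 0.1417 0.1443] jaw -89.36 F [-0.7 -0.5 -2.2] w 31.9
shift [-0.036  0.613  0.001] turn [-0.001  0.002 -0.002] ncalls 0.61
```

Request:
send_rows(
  deltas=[
    [[-0.036,0.2,0],[0,0.002,-0.002],1],
    [[-0.036,0.4,0],[0,0.002,-0.002],1],
    [[-0.036,0.6,0],[0,0.002,-0.002],1],
    [[-0.036,0.61,0],[0,0.002,-0.002],1],
    [[-0.036,0.61,0],[0,0.002,-0.002],1],
  ],
)

```text
time: 21.05
ee_pos: [0.5542, 0.1407, 0.0831]
orientation: [[-1.0, -0.002, 0.008], [-0.008, -0.002, -1.0], [0.002, -1.0, 0.002]]
wrist_force: [-0.1, -0.3, -2.4]
width: 0.347
```

```bash
python3 look.py w_n5; python3 plan.py .5552 .1416 .073 -89.5
```

```text
21.05 [0.5542 0.1407 0.0831] [[-1.0, -0.002, 0.008], [-0.008, -0.002, -1.0], [0.002, -1.0, 0.002]]
t 21.1 pos [0.5549 0.141  0.0838] jaw -89.56 F [-0. -0. -2.] w 32.0
shift [-0.003  0.108 -0.006] turn [-0.001 -0.001  0.   ] ncalls 0.11
```

View pics/w_n5.png

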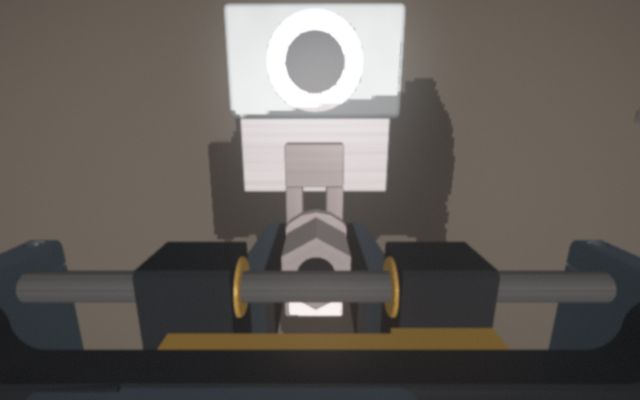

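The nut (column 315) is centred over the strap (columns 286–343). Lowering.

Request:
send_rows(
  deltas=[
    [[-0.003,0.05,-0.006],[0,0,0],1],
    [[-0.003,0.08,-0.006],[0,0,0],1],
    [[-0.003,0.1,-0.006],[0,0,0],1],
    [[-0.003,0.103,-0.006],[0,0,0],1],
  ],
)

```text
time: 21.5
ee_pos: [0.5551, 0.1416, 0.0734]
orientation: [[-1.0, -0.001, 0.008], [-0.008, -0.001, -1.0], [0.001, -1.0, 0.001]]
wrist_force: [-1.5, -0.5, -2.0]
width: 0.347
```

Request:
send_rows(
  deltas=[
    [[0,0.004,0],[0,0,0],1],
    [[0,0.006,0],[0,0,0],1],
    [[0,0.006,0],[0,0,0],1],
  ],
)

```text
time: 21.8
ee_pos: [0.5551, 0.1417, 0.0729]
orientation: [[-1.0, -0.001, 0.008], [-0.008, -0.001, -1.0], [0.001, -1.0, 0.001]]
wrist_force: [-1.2, 0.3, 2.5]
width: 0.351
```

Request:
send_rows(
  deltas=[
    [[0,0.002,0],[0,0,0],0.2],
    [[0,0.002,0],[0,0,0],0.1],
    [[0,0.002,0],[0,0,0],-0.1],
    [[0,0.002,0],[0,0,0],-0.2],
    [[0,0.002,0],[0,0,0],-0.2],
  ],
)

```text
time: 22.3
ee_pos: [0.5551, 0.1417, 0.0727]
orientation: [[-1.0, -0.0, 0.008], [-0.008, -0.001, -1.0], [0.0, -1.0, 0.001]]
wrist_force: [-0.3, 0.2, -0.1]
width: 0.599
```

Request:
send_rows(
  deltas=[
    [[0,-0.2,0],[0,0,0],-0.2],
    [[0,-0.5,0],[0,0,0],-0.2],
    [[0,-0.8,0],[0,0,0],-0.2],
    [[0,-0.9,0],[0,0,0],-0.2],
  ],
)

```text
time: 22.7
ee_pos: [0.5564, 0.142, 0.1655]
orientation: [[-1.0, 0.003, 0.008], [-0.008, -0.001, -1.0], [-0.003, -1.0, 0.001]]
wrist_force: [1.2, -0.6, -0.9]
width: 0.597
```

```bash
python3 look.py w_n6; python3 plan.py .5395 -.3418 .16 -90
```

```text
22.7 [0.5564 0.142  0.1655] [[-1.0, 0.003, 0.008], [-0.008, -0.001, -1.0], [-0.003, -1.0, 0.001]]
t 22.75 pos [0.5566 0.142  0.1657] jaw -89.54 F [ 1.4 -0.1  2.3] w 54.7
shift [0.21  0.061 4.837] turn [-0.001  0.005 -0.002] ncalls 4.84
```

View pics/w_n6.png

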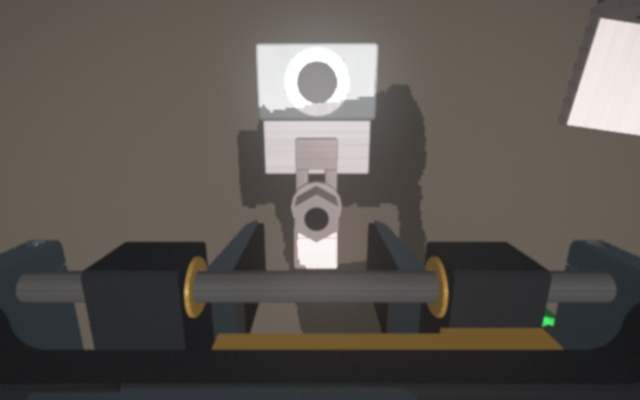

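The nut stands on the strap, hole at (316,219). Moving on to the jack.

Request:
send_rows(
  deltas=[
    [[0.04,0,1],[0,0,0],-0.5],
    [[0.04,0,1],[0,0,0],-0.5],
    [[0.04,0,1],[0,0,0],-0.5],
  ],
)

```text
time: 23.05
ee_pos: [0.5529, 0.0373, 0.165]
orientation: [[-1.0, 0.003, 0.004], [-0.004, -0.002, -1.0], [-0.003, -1.0, 0.002]]
wrist_force: [-0.3, 0.7, 1.0]
width: 0.75
```

Request:
send_rows(
  deltas=[
    [[0.04,0,1],[0,0,0],-0.5],
    [[0.04,0,1],[0,0,0],-0.5],
    [[0.04,0,1],[0,0,0],-0.5],
  ],
)

```text
time: 23.35
ee_pos: [0.5488, -0.067, 0.1642]
orientation: [[-1.0, 0.002, 0.001], [-0.001, -0.003, -1.0], [-0.002, -1.0, 0.003]]
wrist_force: [-0.4, 1.2, -1.2]
width: 0.751
```

Request:
send_rows(
  deltas=[
    [[0.04,0,1],[0,0,0],-0.5],
    [[0.04,0,1],[0,0,0],-0.5],
    [[0.04,0,1],[0,0,0],-0.5],
  ],
)

```text
time: 23.65
ee_pos: [0.5446, -0.1713, 0.1635]
orientation: [[-1.0, 0.001, -0.003], [0.003, -0.004, -1.0], [-0.001, -1.0, 0.004]]
wrist_force: [0.5, 0.2, -0.1]
width: 0.75
```

Request:
send_rows(
  deltas=[
    [[0.04,0,1],[0,0,0],-0.5],
    [[0.04,0,1],[0,0,0],-0.5],
    [[0.04,0,1],[0,0,0],-0.5],
  ],
)

```text
time: 23.95
ee_pos: [0.5401, -0.2754, 0.1629]
orientation: [[-1.0, 0.001, -0.006], [0.006, -0.005, -1.0], [-0.001, -1.0, 0.005]]
wrist_force: [0.3, 1.1, -0.7]
width: 0.749
```

```bash
python3 plan.py .539 -.343 .13 -90
```

```text
t 23.95 pos [ 0.5401 -0.2754  0.1629] jaw -90.34 F [ 0.3  1.1 -0.7] w 68.2
shift [0.008 0.333 0.674] turn [-0.003 -0.004 -0.001] ncalls 0.67
```

Request:
send_rows(
  deltas=[
    [[0.008,0.1,0.67],[-0.003,-0.004,-0.001],-0.3],
    [[0.008,0.33,0.67],[-0.003,-0.004,-0.001],-0.3],
    [[0.008,0.33,0.67],[-0.003,-0.004,-0.001],-0.3],
    [[0.008,0.33,0.67],[-0.003,-0.004,-0.001],-0.3],
  ],
)

```text
time: 24.35
ee_pos: [0.5386, -0.3415, 0.1291]
orientation: [[-1.0, -0.002, 0.0], [-0.0, 0.002, -1.0], [0.002, -1.0, -0.002]]
wrist_force: [0.6, 0.1, -0.6]
width: 0.648
```

```bash
python3 look.py w_j2; python3 plan.py .539 -.343 .02 -90
```

```text
24.35 [ 0.5386 -0.3415  0.1291] [[-1.0, -0.002, 0.0], [-0.0, 0.002, -1.0], [0.002, -1.0, -0.002]]
t 24.4 pos [ 0.5391 -0.3413  0.1299] jaw -89.95 F [0.4 0.  0.1] w 59.1
shift [-0.     1.099  0.018] turn [0.001 0.001 0.001] ncalls 1.1
```

View pics/w_j2.png

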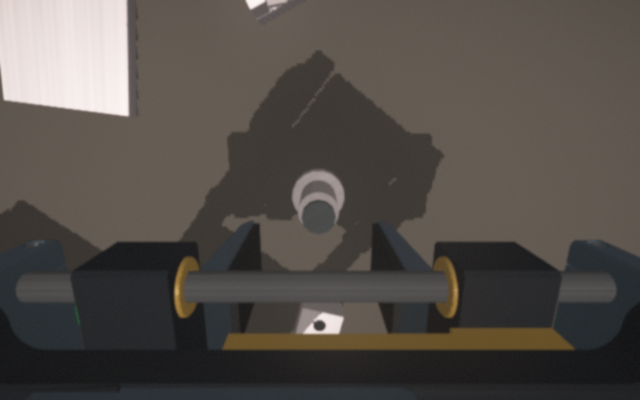

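Request:
send_rows(
  deltas=[
    [[0,0.4,0.017],[0,0,0],-0.3],
    [[0,0.7,0.017],[0,0,0],-0.3],
    [[0,0.9,0.017],[0,0,0],-0.3],
    [[0,1,0.017],[0,0,0],-0.3],
    [[0,1,0.017],[0,0,0],-0.3],
  ],
)

```text
time: 24.9
ee_pos: [0.539, -0.3417, 0.0296]
orientation: [[-1.0, -0.002, 0.002], [-0.002, 0.002, -1.0], [0.002, -1.0, -0.002]]
wrist_force: [-0.2, -0.3, 0.7]
width: 0.649
```

```bash
python3 plan.py .539 -.343 .02 -90
```

```text
t 24.9 pos [ 0.539  -0.3417  0.0296] jaw -89.9 F [-0.2 -0.3  0.7] w 59.0
shift [-0.     0.096  0.013] turn [0.001 0.001 0.001] ncalls 0.1
```

Request:
send_rows(
  deltas=[
    [[0,0.07,0.012],[0.001,0.001,0.001],-0.3],
    [[0,0.07,0.012],[0.001,0.001,0.001],0],
    [[0,0.07,0.012],[0.001,0.001,0.001],0.2],
    [[0,0.07,0.012],[0.001,0.001,0.001],0.3],
    [[0,0.07,0.012],[0.001,0.001,0.001],1],
  ],
)

```text
time: 25.4
ee_pos: [0.5392, -0.3431, 0.023]
orientation: [[-1.0, 0.0, 0.0], [-0.0, -0.0, -1.0], [-0.0, -1.0, 0.0]]
wrist_force: [0.1, -0.4, -0.3]
width: 0.333
```

Request:
send_rows(
  deltas=[
    [[0,0,0],[0,0,0],1],
    [[0,0,0],[0,0,0],1],
    [[0,0,0],[0,0,0],1],
  ],
)

```text
time: 25.7
ee_pos: [0.5391, -0.3431, 0.023]
orientation: [[-1.0, 0.0, 0.0], [-0.0, -0.0, -1.0], [-0.0, -1.0, 0.0]]
wrist_force: [0.5, -0.5, -0.4]
width: 0.321
```

```bash
python3 look.py w_j3; python3 plan.py .539 -.343 .12 -90
python3 - <<'E'
from h import *
p,_,_=load('w_j3');c=p[180:330,240:390]
cv2.imwrite('pics/j3c.png',cv2.resize(c,None,fx=4,fy=4,interpolation=cv2.INTER_CUBIC))
E
```

```text
25.7 [ 0.5391 -0.3431  0.023 ] [[-1.0, 0.0, 0.0], [-0.0, -0.0, -1.0], [-0.0, -1.0, 0.0]]
t 25.75 pos [ 0.5391 -0.343   0.023 ] jaw -89.99 F [-0.8  0.3 -0.1] w 29.2
shift [ 0.001 -0.97  -0.   ] turn [ 0.  0. -0.] ncalls 0.97
```

View pics/j3c.png

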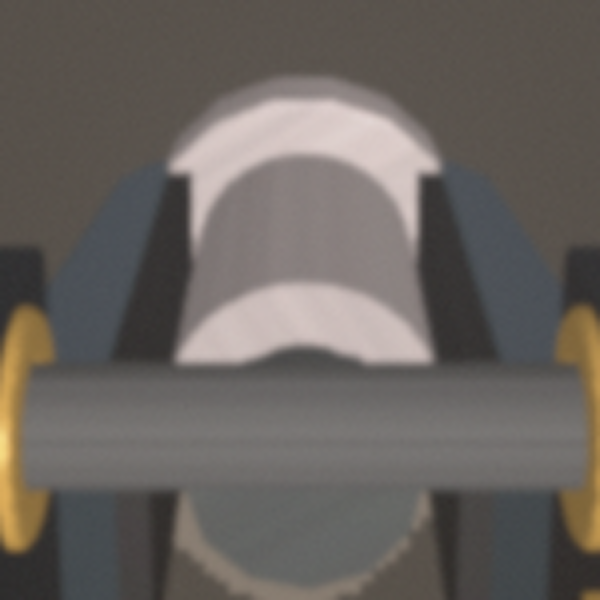

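Run:
```python
from h import *
p,d,P=load('w_j3'); z=np.load('w_j3.npz'); X=cloud('wrist',d,P)
print(pix('wrist',[[316,204.5]],.014,P)[0,0]-.023, pix('wrist',[[316,250.3]],.06,P)[0,0]-.015)
print(X[[222,230,240],316].round(4))
print(pix('wrist',[[316,325.5]],.075,P)[0,0]+.012)
p,d,P=load('w_foot'); 
c=p[40:200,250:400];cv2.imwrite('pics/footc.png',cv2.resize(c,None,fx=3.7,fy=3.7,interpolation=cv2.INTER_CUBIC))
```

```text
0.5387777284092786 0.5392124575274928
[[ 0.5544 -0.3425  0.0221]
 [ 0.5545 -0.3425  0.0352]
 [ 0.5544 -0.3425  0.0486]]
0.5402992099468708
```

View pics/footc.png

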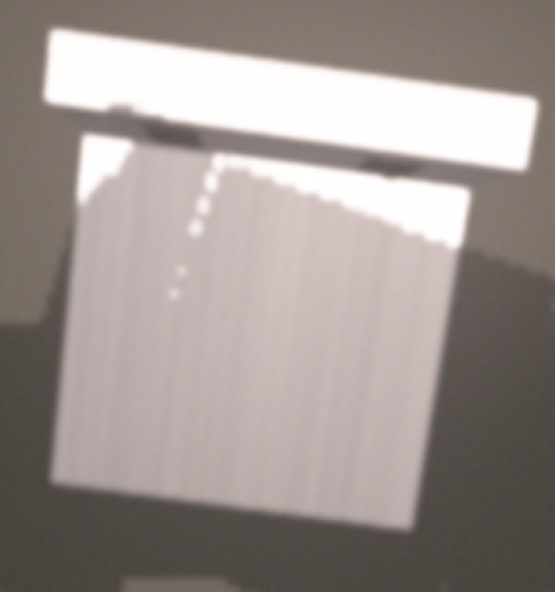

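The jack is gripped with its centre at the TCP (offset 0.1–0.2 mm). The foot's corners in the crop are (51,484), (412,528), (470,188) and (80,134).

```bash
python3 - <<'E'
from h import *
p,d,P=load('w_foot')
c=np.array([(51,484),(412,528),(470,188),(80,134)])/3.7-.36+[250,40]
w=pix('wrist',c,.014,P)[:,:2];print(w.round(4),w.mean(0).round(4))
for i in range(4): e=w[(i+1)%4]-w[i]; print(np.linalg.norm(e).round(4),np.degrees(np.arctan2(e[1],e[0])).round(2))
a=w[0]+w[1]; u=(w[3]+w[2]-a)/2; u/=np.linalg.norm(u); print('from near edge +45:',(a/2+.045*u).round(4))
E
python3 plan.py .659 -.1455 .15 -97.4
```

```text
[[ 0.6192 -0.0892]
 [ 0.6073 -0.1881]
 [ 0.6964 -0.1996]
 [ 0.709  -0.0997]] [ 0.658  -0.1442]
0.0996 -96.82
0.0898 -7.38
0.1007 82.78
0.0904 173.32
from near edge +45: [ 0.6579 -0.1442]
t 25.75 pos [ 0.5391 -0.343   0.023 ] jaw -89.99 F [-0.8  0.3 -0.1] w 29.2
shift [-1.2   -1.27  -1.975] turn [ 0.     0.082 -0.   ] ncalls 1.98
```

Request:
send_rows(
  deltas=[
    [[0,-0.4,0],[0,0,0],1],
    [[0,-0.8,0],[0,0,0],1],
    [[0,-1,0],[0,0,0],1],
    [[0,-1,0],[0,0,0],1],
  ],
)

```text
time: 26.15
ee_pos: [0.5404, -0.3441, 0.126]
orientation: [[-1.0, 0.004, 0.0], [-0.0, -0.003, -1.0], [-0.004, -1.0, 0.003]]
wrist_force: [1.0, 0.1, -2.8]
width: 0.322
```

Request:
send_rows(
  deltas=[
    [[-0.6,-0.1,-1],[0,0,0],1],
    [[-0.6,-0.2,-1],[0,0,0],1],
    [[-0.6,-0.2,-1],[0,0,0],1],
    [[-0.6,-0.2,-1],[0,0,0],1],
  ],
)

```text
time: 26.55
ee_pos: [0.6014, -0.2415, 0.1454]
orientation: [[-1.0, 0.004, 0.003], [-0.003, -0.003, -1.0], [-0.004, -1.0, 0.003]]
wrist_force: [-0.4, -0.4, -3.2]
width: 0.322
```

Request:
send_rows(
  deltas=[
    [[-0.58,0,-0.95],[0,0.04,0],1],
    [[-0.58,0,-0.95],[0,0.078,0],1],
    [[-0.58,0,-0.95],[0,0.078,0],1],
    [[-0.58,0,-0.95],[0,0.078,0],1],
  ],
)

```text
time: 26.95
ee_pos: [0.6593, -0.1449, 0.1439]
orientation: [[-0.993, 0.003, -0.116], [0.116, -0.002, -0.993], [-0.003, -1.0, 0.002]]
wrist_force: [0.4, -0.2, -2.5]
width: 0.323
```

```bash
python3 plan.py .658 -.145 .06 -97.1
```

```text
t 26.95 pos [ 0.6593 -0.1449  0.1439] jaw -96.69 F [ 0.4 -0.2 -2.5] w 29.4
shift [0.015 0.839 0.001] turn [-0.001  0.005 -0.002] ncalls 0.84
```

Request:
send_rows(
  deltas=[
    [[0.015,0.3,0],[0,0.005,-0.002],1],
    [[0.015,0.6,0],[0,0.005,-0.002],1],
    [[0.015,0.84,0],[0,0.005,-0.002],1],
    [[0.015,0.84,0],[0,0.005,-0.002],1],
    [[0.015,0.84,0],[0,0.005,-0.002],1],
  ],
)

```text
time: 27.45
ee_pos: [0.6574, -0.1462, 0.0598]
orientation: [[-0.992, -0.002, -0.125], [0.125, -0.002, -0.992], [0.001, -1.0, 0.002]]
wrist_force: [0.2, -0.0, -1.9]
width: 0.326
```

```bash
python3 look.py w_j4;python3 plan.py .658 -.145 .038 -97.1
```

```text
27.45 [ 0.6574 -0.1462  0.0598] [[-0.992, -0.002, -0.125], [0.125, -0.002, -0.992], [0.001, -1.0, 0.002]]
t 27.5 pos [ 0.6581 -0.1461  0.0608] jaw -97.18 F [-0.6  0.6 -2.3] w 29.2
shift [ 0.003  0.228 -0.012] turn [-0.001 -0.001 -0.   ] ncalls 0.23
```

View pics/w_j4.png

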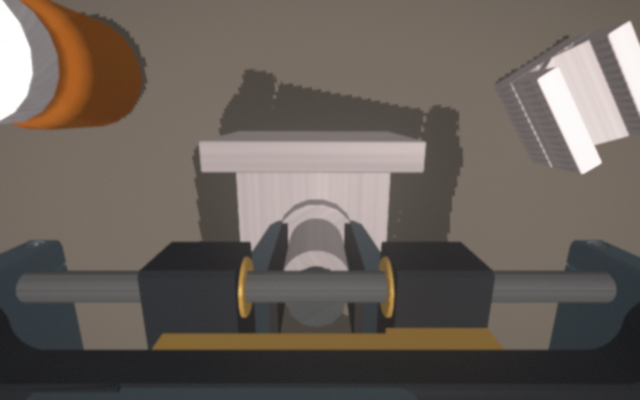

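The jack is over the foot: foot edges at columns 238 and 391, jack at column 316. Checking the offset in the tool frame.

Run:
```python
from h import *
p,d,P=load('w_j4'); z=np.load('w_j4.npz'); X=(cloud('wrist',d,P)-z['t'])@z['R']  # tool coords x,y,z
W=cloud('wrist',d,P)
for v in (180,190,200,210):
    r_=W[v,225:405,2]; m=np.where((r_>.008)&(r_<.02))[0]; print(v,'foot z-span(tool)',X[v,225+m[0],2].round(4),X[v,225+m[-1],2].round(4),'x',X[v,225+m[0],0].round(4))
r_=W[150,190:440,2]; m=np.where(r_>.05)[0]; print('wall span',X[150,190+m[0],2].round(4),X[150,190+m[-1],2].round(4))
print('col',X[[225,235,245],316].round(4).tolist())
print('wall',[(v,X[v,316].round(4).tolist(),W[v,316,2].round(4)) for v in (158,164,168,172,176,182)])
```

```text
180 foot z-span(tool) -0.0524 0.0471 x -0.0289
190 foot z-span(tool) -0.0519 0.0465 x -0.0225
200 foot z-span(tool) -0.0518 0.0468 x -0.0156
210 foot z-span(tool) -0.0522 0.0468 x -0.0088
wall span -0.0519 0.0473
col [[-0.0157, -0.0054, -0.0004], [-0.0153, -0.019, -0.0004], [-0.0154, -0.0319, -0.0004]]
wall [(158, [-0.0519, -0.0207, -0.0004], np.float64(0.0804)), (164, [-0.0492, -0.0203, -0.0004], np.float64(0.0801)), (168, [-0.0473, -0.02, -0.0004], np.float64(0.0798)), (172, [-0.0455, -0.0196, -0.0004], np.float64(0.0793)), (176, [-0.0315, 0.0467, -0.0004], np.float64(0.0131)), (182, [-0.0276, 0.0466, -0.0004], np.float64(0.0132))]
```

Lengthwise is right (wall face 44.7 mm away). Sideways needs −2 mm along tool z.

Request:
send_rows(
  deltas=[
    [[0.002,0.05,-0.022],[0,0,0],1],
    [[0.002,0.12,-0.022],[0,0,0],1],
    [[0.002,0.19,-0.022],[0,0,0],1],
    [[0.002,0.225,-0.022],[0,0,0],1],
    [[0.002,0.225,-0.022],[0,0,0],1],
  ],
)

```text
time: 28.0
ee_pos: [0.6578, -0.1438, 0.0376]
orientation: [[-0.992, -0.001, -0.125], [0.125, -0.002, -0.992], [0.001, -1.0, 0.002]]
wrist_force: [0.1, 0.4, -2.6]
width: 0.326
```

```bash
python3 look.py w_j5;python3 plan.py .658 -.144 .037 -97.1
python3 - <<'E'
from h import *
p,d,P=load('w_j5'); z=np.load('w_j5.npz'); X=(cloud('wrist',d,P)-z['t'])@z['R']
W=cloud('wrist',d,P)
for v in (185,195,205):
    r_=W[v,200:430,2]; m=np.where((r_>.008)&(r_<.02))[0]; print(v,'foot span',X[v,200+m[0],2].round(4),X[v,200+m[-1],2].round(4))
print('col',X[[235,245],316].round(4).tolist())
print('wall',[(v,X[v,316,0].round(4),W[v,316,2].round(4)) for v in range(164,190,4)])
E
```

```text
28.0 [ 0.6578 -0.1438  0.0376] [[-0.992, -0.001, -0.125], [0.125, -0.002, -0.992], [0.001, -1.0, 0.002]]
t 28.05 pos [ 0.658  -0.1439  0.038 ] jaw -97.18 F [-0.3  0.5 -2.5] w 29.9
shift [0.    0.01  0.001] turn [-0.001 -0.001  0.   ] ncalls 0.01
185 foot span -0.0494 0.0493
195 foot span -0.0492 0.0499
205 foot span -0.0496 0.0494
col [[-0.0154, -0.0193, -0.0004], [-0.0148, -0.0303, -0.0004]]
wall [(164, np.float64(-0.0524), np.float64(0.0794)), (168, np.float64(-0.0508), np.float64(0.0791)), (172, np.float64(-0.0493), np.float64(0.0798)), (176, np.float64(-0.0478), np.float64(0.0795)), (180, np.float64(-0.046), np.float64(0.0784)), (184, np.float64(-0.0307), np.float64(0.0123)), (188, np.float64(-0.0287), np.float64(0.0142))]
```

Now centred to within about 0.5 mm. Lowering to contact.

Request:
send_rows(
  deltas=[
    [[0,0.006,0],[0,0,0],1],
    [[0,0.01,0],[0,0,0],1],
    [[0,0.01,0],[0,0,0],1],
  ],
)

```text
time: 28.35
ee_pos: [0.6581, -0.1439, 0.037]
orientation: [[-0.992, -0.0, -0.125], [0.125, -0.002, -0.992], [-0.0, -1.0, 0.002]]
wrist_force: [0.3, -0.1, -2.1]
width: 0.323
```

Request:
send_rows(
  deltas=[
    [[0,0.004,0],[0,0,0],1],
    [[0,0.006,0],[0,0,0],1],
    [[0,0.006,0],[0,0,0],1],
  ],
)

```text
time: 28.65
ee_pos: [0.6582, -0.1439, 0.037]
orientation: [[-0.992, 0.0, -0.125], [0.125, -0.002, -0.992], [-0.0, -1.0, 0.002]]
wrist_force: [-2.4, -0.5, 4.6]
width: 0.324
```

In contact. Releasing and backing off straight up.

Request:
send_rows(
  deltas=[
    [[0,0.002,0],[0,0,0],0.2],
    [[0,0.002,0],[0,0,0],0.1],
    [[0,0.002,0],[0,0,0],-0.1],
    [[0,0.002,0],[0,0,0],-0.4],
    [[0,0.002,0],[0,0,0],-0.4],
  ],
)

```text
time: 29.15
ee_pos: [0.6582, -0.1439, 0.0367]
orientation: [[-0.992, 0.0, -0.125], [0.125, -0.002, -0.992], [-0.0, -1.0, 0.002]]
wrist_force: [-0.6, -0.4, -0.1]
width: 0.677
```

Request:
send_rows(
  deltas=[
    [[0,-0.3,0],[0,0,0],-0.4],
    [[0,-0.6,0],[0,0,0],-0.4],
    [[0,-0.9,0],[0,0,0],-0.4],
    [[0,-1,0],[0,0,0],-0.4],
    [[0,-1,0],[0,0,0],-0.4],
  ],
)

```text
time: 29.65
ee_pos: [0.659, -0.144, 0.1382]
orientation: [[-0.992, 0.003, -0.125], [0.125, -0.003, -0.992], [-0.003, -1.0, 0.003]]
wrist_force: [-0.1, 0.2, 0.2]
width: 0.703
```

Request:
send_rows(
  deltas=[
    [[0.3,-0.6,0.4],[0,0,0],-0.4],
    [[0.6,-0.9,0.8],[0,0,0],-0.4],
    [[0.8,-0.9,0.9],[0,0,0],-0.4],
    [[0.8,-0.9,0.9],[0,0,0],-0.4],
    [[0.8,-0.9,0.9],[0,0,0],-0.4],
  ],
)

```text
time: 30.15
ee_pos: [0.5673, -0.2235, 0.2276]
orientation: [[-0.992, 0.002, -0.127], [0.127, -0.003, -0.992], [-0.002, -1.0, 0.002]]
wrist_force: [-0.0, -0.6, 0.7]
width: 0.706
```

Request:
send_rows(
  deltas=[
    [[0.9,0,1],[0,0,0],-0.4],
    [[0.9,0,1],[0,0,0],-0.4],
    [[0.9,0,1],[0,0,0],-0.4],
    [[0.9,0,1],[0,0,0],-0.4],
    [[0.9,0,1],[0,0,0],-0.4],
  ],
)

```text
time: 30.65
ee_pos: [0.4656, -0.3109, 0.2262]
orientation: [[-0.992, 0.001, -0.127], [0.127, -0.001, -0.992], [-0.001, -1.0, 0.001]]
wrist_force: [-0.0, -0.1, -0.1]
width: 0.701
```

Run:
```python
from h import *
for n in('top','side'):
    p,d=viewer.read_camera(n); p=p[:,:,::-1].copy(); cv2.imwrite(f'pics/{n}9.png',p); np.save(f'{n}9.npy',d)
p=cv2.imread('pics/top9.png'); q=cv2.imread('pics/side9.png')
cv2.imwrite('pics/t9c.png',cv2.resize(p[110:290,230:460],None,fx=3.4,fy=3.3,interpolation=cv2.INTER_CUBIC))
cv2.imwrite('pics/s9c.png',cv2.resize(q[130:290,220:440],None,fx=3.6,fy=3.6,interpolation=cv2.INTER_CUBIC))
o=r.get_obs();print(o['time'],o['ee_pos'],o['wrist_force'].round(1))
```

```text
30.75 [ 0.46628102 -0.31037412  0.22661004] [-0.3  0.9  0.4]
```

View pics/t9c.png

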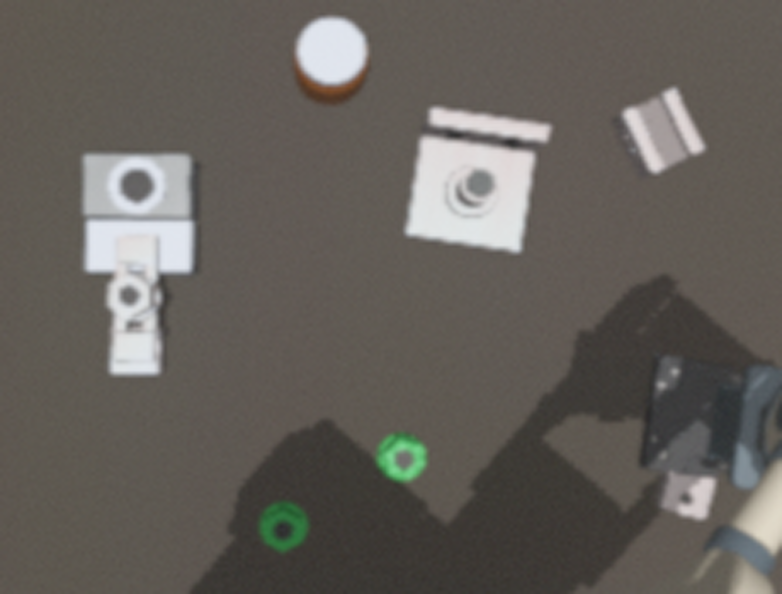

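View pics/s9c.png

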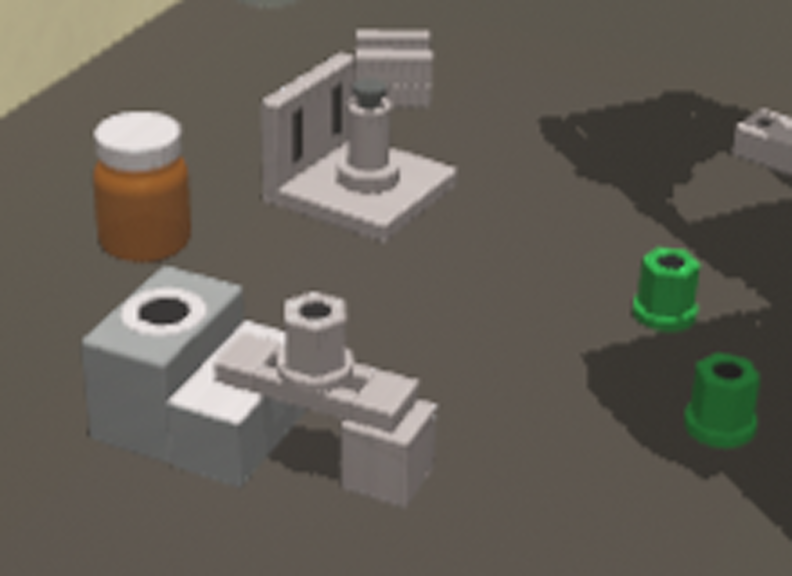

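Both views show the finished layout, and the jar, vee block, short riser and green nuts look unmoved. One last numeric check of nut against slot.

Run:
```python
from h import *
p,d,P=load('w_n6');X=cloud('wrist',d,P)
print('nut',pix('wrist',[316,219],.099,P).round(4)); 
q=[X[v,u] for v in range(190,240) for u in range(290,343) if X[v,u,2]>.096]; q=np.array(q); print('hex top mean',((q.min(0)+q.max(0))/2).round(4))
c=X[130:150,316]; i=np.where(c[:,2]>.054)[0][0]; print('strap centre x',(c[i,0]-.055).round(4)); row=X[150,280:350]; m=np.where(row[:,2]>.053)[0]; print('strap y',((row[m[0],1]+row[m[-1],1])/2).round(4))
a=cv2.imread('pics/top0.png');b=cv2.imread('pics/top9.png')
for k,bx,z in [('jar',(312,110,345,142),.085),('vee',(408,133,442,164),.045)]:
    show(k+' before',seg('top',a,bx,z,150)); show(k+' after',seg('top',b,bx,z,150))
```

```text
nut [[0.5527 0.1424 0.099 ]]
hex top mean [0.5819 0.1426 0.2161]
strap centre x 0.5532
strap y 0.143
jar before {'c': (769.8, -17.6), 'wh': (59.3, 58.7), 'ang': -88.3, 'thr': 150}
jar after {'c': (769.6, -17.8), 'wh': (58.2, 57.7), 'ang': -88.3, 'thr': 150}
vee before {'c': (715.9, -305.4), 'wh': (63.5, 53.5), 'ang': 26.4, 'thr': 150}
vee after {'c': (711.5, -297.0), 'wh': (62.4, 33.4), 'ang': 26.0, 'thr': 150}
```

Run:
```python
from h import *
a=cv2.imread('pics/top0.png');b=cv2.imread('pics/top9.png')
for t in (120,135): show('vee b',seg('top',a,(408,133,442,164),.045,t)); show('vee a',seg('top',b,(408,133,442,164),.045,t))
ticket.close_job()
```

```text
vee b {'c': (714.9, -303.3), 'wh': (66.5, 61.1), 'ang': 26.6, 'thr': 120}
vee a {'c': (715.8, -305.4), 'wh': (65.2, 55.5), 'ang': 26.6, 'thr': 120}
vee b {'c': (715.9, -305.4), 'wh': (64.6, 55.0), 'ang': 26.6, 'thr': 135}
vee a {'c': (715.8, -305.5), 'wh': (63.8, 54.0), 'ang': 26.6, 'thr': 135}
the job is handed in; nothing more can be done
```

The clamping is laid out in the order you asked, and I handed the job in at about 31 s with the arm clear and everything released.

| Part | Last check |
|---|---|
| Riser (45 mm) | Upright and square; the gap to the ledge is about 49.7 mm, centred to within about 1 mm. |
| Strap | Lies across the gap with about 30 mm on each support. |
| Nut | Flange down, within about 1 mm of the slot's middle. |
| Screw jack | Upright and within about 0.5 mm of the middle of the clear foot; measured just before the last 1 mm of lowering, then seen standing there. |

- **Bystanders:** the jar and vee block measured unmoved. The short riser and the green nuts look unmoved in the last pictures, but I did not measure them again.
- **Checks that disagreed:** one vee-block comparison differed only because the picture had caught part of the block. Redone at a lower brightness threshold, it matched within 0.1 mm. The top camera put the casting's yaw at 1–1.6° against 0.4° from the wrist camera; I used about 0.5°, and the close views agreed.

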